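Run a ring gauge down a threaded stud until it is snug

ROBOT

A 6-joint arm with a two-finger parallel gripper is mounted at the origin on a cart in front of the work surface, level with it; the furniture and walls round the work are solid. World frame = base frame: x ahead of the robot, y to its left, z up, the work surface at z = 0. Lengths are in m, angles in rad, forces in N, time in s.
With the tool pointing down it reaches from about 0.35 to 0.95 m from the base axis. Payload 17.4 kg.
Tool frame: the origin (TCP) lies between the finger pads; the fingertips stand 11 mm ahead of it and the grasp point (between the pads) lies 8 mm behind it; z points along the fingers, x is the direction in which the jaws open and shut, and the axes are right-handed (so a half turn about z gives the same grasp; the last joint's range is limited). The gripper opens to 93 mm and grips with 3 to 60 N. Pads are 15 mm wide; open, the fingers measure 128 mm over their backs; the gripper's body (75 mm by 188 mm) begins 65 mm behind the grasp point.
Start: joints at [-1.278, 0.116, 1.442, -0, 1.584, -0.038], TCP at [0.219, -0.638, 0.23] pointing down, gripper open.
Joint ranges: [-2.83, 2.83], [-0.83, 2.19], [0.07, 2.5], [-1.14, 4.28], [0.01, 3], [-2.97, 2.97]. Speed limits (rad/s): [1.89, 1.89, 2.22, 3.14, 3.14, 3.14].

INTERFACE

Orientations are given as a unit quaternion [x, y, z, w].
In Python, from bench import env, eyes, job gives the robot as it stands.
- The arm moves only by the tool jog_arm, never from a script. Its argument "series" is a list of rows, each an object of numbers: "tx", "ty", "tz": the shift along the tool's x, y, z in units of 25 mm (1.0 is 25 mm); "rx", "ry", "rz": the turn, a rotation vector about the tool's x, y, z in units of 5 degrees (1.0 is 5 degrees); "hand": the opening, from -1 (shut) to 1 (fully open). A call has 1 to 12 rows; each row is the pose to reach, as a shift and turn from the pose commanded when the call began, along the tool's axes at that moment; what a row does not reach only later rows make up. A row lasts 1/12 s, in which the tool goes at most 41.7 mm and 7.16 degrees, less where a joint would pass 70% of its speed; a pose out of reach is approached as far as the arm can. A call with a gripper value outside its range is refused whole. The fingers move at their own pace and stop on an object; "squeeze" is the grip in N (left out, the last holds). Time passes only in rows, so rows that repeat a pose let the fingers close. It gives the time, the measured TCP pose, the force and the opening at its end, in the units of the state.
- env.observe(): the state, without advancing time (a new reading comes with each control period).
- eyes.snapshot(name): name is "scene" or "side" or "wrist"; returns a dict with "color" (420x560x3 uint8, blue, green, red), "z_map" (420x560 float32, m along the optical axis (not along the pixel's ray), 0 where there is no reading), "vfov" (degrees; the focal length in pixels is half the picture's height over the tangent of half this angle, whatever the lens; pixels are square), "cx", "cy" (the principal point, pixels), "world_from_camera" (4x4, takes a point from camera to world coordinates); the wrist camera has in their place "T_tool_cam" (4x4, takes a point from camera to tool coordinates, whose origin is the TCP and whose axes are the tool frame's). Camera axes: x right, y up, looking along -z (the intrinsics and any distortion apply to the point x, -y, -z); pixel columns grow to the right and rows downward; lengths in m; the calibration is good to about 2 mm. A picture is of the moment at which its call begins: read the wrist's pose just before it.
- job.close_job(): hands the job in, once; it reports no verdict.
Trained networks look in the newest picture that a camera, given by its name, has taken for a name from the list of things; names that differ only in an ending like _2 or _b are one class to them, and where a whole thing is asked for, a point or a joint stands for the part that bears it (a point fixed in the world has none). Each returns a list of dicts, best first, with "p" (0 to 1); they miss things now and then, are a little off and sometimes report something else, mostly with a low value. They report only what shows in the picture. A call takes as long as a camera call. They do not tell look-alikes from the thing itself.
- eyes.look_for(label, camera): "location" ([column, row] in pixels, amid what is visible of it).
- eyes.mark_of(label, camera): "location" ([column, row] in pixels: a listed point, or the origin of a listed thing).
The state is a dict: "clock": time; "joint_positions": joint angles; "joint_velocities": joint speeds; "effort": joint torques, N m; "eef_pos": TCP position; "orientation": TCP orientation; "force": force on the tool from outside, world axes, zero at the start; "torque": the same for the moment, N m; "opening": finger opening in m.
Only numpy, scipy, OpenCV 4.12 (cv2) and the standard library are available. Lean on these libraries where they do the work, as an engineer would, in place of code of your own. Each camera call takes 0.05 s, during which the arm holds its last target.

TASK

Pick up the threaded steel ring gauge, set it over the upright stud and screw it on clockwise, counting the turns, until the resistance rises and it sits snug on the sprung washer of the stop collar: the washer must be pressed down, but not squeezed flat. Let go of the ring and leave it there; do not push the things lying round about.

Things in the scene. Friction and masses are not known exactly. Their poses are not given: they have to be found in the camera images.
- ring: Steel ring gauge: 54 mm outside, 26 mm high, knurled, 0.14 to 0.24 kg. Right-handed coarse thread in the lower 19 mm of its bore, plain guide bore of 31.5 mm above. Origin at its centre, z along the bore. Lies thread side down, any yaw. A carton 0.15 m high begins 65 mm or more beyond it in +x: lay the gripper along y. Gripped with only 7 or 8 N it slips in the fingers when it is about snug.
- stand: Fixed: dark steel column, foot 84 mm across, with an upright stud on top. Origin at the centre of the foot's underside, z up the stud. Stud: plain pilot 29.5 mm thick above a coarse two-start round thread, 38 mm over the crests, 16 mm travel a turn, topmost crest 108 mm above the origin. The ring has 1 mm radial and 2 mm axial play, turns freely (under 0.1 N m) and stays where it is let go.
- stud_top (a point): Centre of the stud's top end, 137 mm above the stand's origin: a tapered nose, 21 mm across at the top, full 29.5 mm from 6.5 mm below. A ring lowered over it comes to rest on the start of the thread with its centre 18 to 27 mm below this point, whatever its yaw, and is just turned clockwise from there: 0.4 to 1.2 turns until snug.
- seat: Sprung flat washer, 52 mm across, 4 mm thick, on a stop collar clamped at a height that varies. Origin at the centre of its underside; the ring comes to bear on its top, 90 to 95 mm above the stand's origin. Gives 20 N a mm, flat after 1.5 mm (30 N). The ring turns on it up to 1/8 turn before the thread bites; then the torque rises to 0.2 N m at 8 N and 0.4 to 0.7 at 25 N within 1/12 turn.
- tape_roll: Bystander: roll of yellow marking tape lying flat, 71 mm across, 24 mm high; origin at the centre of its underside. Leave it alone.
- screw_dish: Bystander: low steel dish of small screws, 68 mm across, 18 mm high; origin at the centre of its underside. Leave it alone.
Mind the look-alikes: they are no part of the job. What is shaped like the ring but turquoise is not meant. There is more than one size of the stand; the job needs the larger.

How it is judged:
On the way:
1. the ring is over the end of the stud and not yet down on the washer (horizontal distance between ring and stand below 0.005 m and z of ring in the frame of stand below 0.123 m and contact force between ring and seat below 1 N), for 0.1 s.
At the end, for the whole second after the job is handed in: The ring is screwed down on the stud, level within 0.06 rad and centred within 4 mm, at rest and let go, and its thread presses it on the sprung washer with 6 to 26 N (washer down by 0.3 to 1.3 mm of its 1.5 mm): neither loose nor squeezed flat (contact force between ring and seat between 6 and 26 N and horizontal distance between ring and stand below 0.004 m and angle between ring's own z axis and vertical below 0.06 rad and linear speed of ring below 0.01 m/s); the robot touches nothing.
It fails at once if the tape roll is pushed more than 3 cm (distance of tape_roll from where it was at the start of the episode above 0.03 m).
It fails at once if the screw dish is pushed more than 3 cm (distance of screw_dish from where it was at the start of the episode above 0.03 m).
It also fails if it takes over 72 s, if anything falls off the work surface, if the arm or the gripper's body presses on something with over 40 N, if the wrist force passes 120 N, or if a joint passes its speed limit or range.

## Working session

There is one attempt and no reset: what is moved stays moved. The work goes in short steps, Python scripts to look and compute and a tool call to move; the robot and the scene stay as the last step left them, time stands still between calls to the robot, and variables do not carry over. Pictures are saved under pics/ and viewed, and the job is handed in when it is done.

Besides the shell and the picture viewer there is one more tool, called after ">>>" as name(argument=value, ...) on one line, values as JSON. jog_arm: Moves the arm, as the interface text tells. Its arguments: {"type":"object","properties":{"series":{"type":"array"},"squeeze":{"type":"number"}},"required":["series"]}

```bash
ls; mkdir -p pics; cat > h.py <<'E'
import numpy as np, cv2, math
from bench import env, eyes, job
def snap(c,fn=None):
    s=eyes.snapshot(c)
    if fn: cv2.imwrite('pics/'+fn,s['color'])
    return s
def f(s): return s['color'].shape[0]/2/math.tan(math.radians(s['vfov'])/2)
def ray(s,u,v,T=None):
    T=np.array(s['world_from_camera']) if T is None else T
    d=np.array([(u-s['cx'])/f(s),-(v-s['cy'])/f(s),-1.])
    return T[:3,3],T[:3,:3]@d
def onz(s,u,v,z,T=None):
    o,d=ray(s,u,v,T); return o+d*(z-o[2])/d[2]
def cloud(s,T=None):
    T=np.array(s['world_from_camera']) if T is None else T
    Z=s['z_map'];v,u=np.mgrid[:Z.shape[0],:Z.shape[1]]
    P=np.stack([(u-s['cx'])/f(s)*Z,-(v-s['cy'])/f(s)*Z,-Z],-1)
    W=P@T[:3,:3].T+T[:3,3]; W[Z==0]=np.nan
    return W
def toolT(st):
    from scipy.spatial.transform import Rotation as R
    T=np.eye(4);T[:3,:3]=R.from_quat(st['orientation']).as_matrix();T[:3,3]=st['eef_pos'];return T
E
python3 - <<'E'
from h import *
st=env.observe();print(st)
for c in ['scene','side','wrist']:
    s=snap(c,c+'0.png'); print(c,{k:v for k,v in s.items() if k not in('color','z_map')})
    np.savez(f'{c}0.npz',**s)
    for l in ['ring','stand','stud_top','seat','tape_roll','screw_dish']:
        for fn in ('look_for','mark_of'):
            print(l,fn,[(np.round(d['location'],1).tolist(),round(d['p'],2)) for d in getattr(eyes,fn)(l,c)])
E
```

```text
pics
{'clock': 0.0, 'joint_positions': array([-1.27782946e+00,  1.16504453e-01,  1.44228175e+00, -4.30712286e-06,
        1.58402094e+00, -3.77728026e-02]), 'joint_velocities': array([ 0.00025022, -0.00103967, -0.00024023, -0.00052131,  0.00163675,
       -0.00111876]), 'effort': array([-5.80889027e-04, -7.21263242e+01, -6.22600865e+01,  7.78187346e-02,
        2.39114708e-02, -1.28216761e-04]), 'eef_pos': array([ 0.21915038, -0.63821945,  0.2288825 ]), 'orientation': array([ 8.13861831e-01, -5.81058130e-01, -4.81851911e-04, -3.69551600e-04]), 'force': array([-0.80512355, -1.05893182,  0.61326806]), 'torque': array([0.02703902, 0.05295786, 0.01368872]), 'opening': 0.09319784241668361}
scene {'vfov': 55.96395565037085, 'cx': 275.4064269847209, 'cy': 208.9456950575667, 'world_from_camera': array([[-0.86295916,  0.32495015, -0.38692232,  0.19735413],
       [-0.5048607 , -0.58548434,  0.63428997,  0.6949992 ],
       [-0.02042434,  0.74270821,  0.66930364,  0.70909359],
       [ 0.        ,  0.        ,  0.        ,  1.        ]])}
ring look_for [([261.9, 384.9], 0.92), ([309.0, 305.6],
[... 1654 characters left out ...]
rk_of [([325.7, 209.7], 0.59)]
wrist {'vfov': 71.40416263803543, 'cx': 277.562071259141, 'cy': 209.09435924560714, 'T_tool_cam': array([[ 9.99999891e-01,  1.64464743e-04, -4.36693656e-04,
         1.52521262e-03],
       [ 4.99926933e-05, -9.68204761e-01, -2.50159026e-01,
        -6.90516329e-02],
       [-4.63951217e-04,  2.50158977e-01, -9.68204664e-01,
        -1.54879259e-01],
       [ 0.00000000e+00,  0.00000000e+00,  0.00000000e+00,
         1.00000000e+00]])}
ring look_for []
ring mark_of []
stand look_for []
stand mark_of []
stud_top look_for []
stud_top mark_of []
seat look_for []
seat mark_of []
tape_roll look_for []
tape_roll mark_of []
screw_dish look_for []
screw_dish mark_of []
```

View pics/scene0.png

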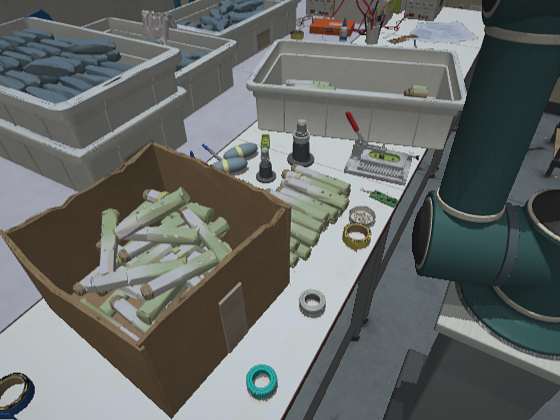

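View pics/side0.png

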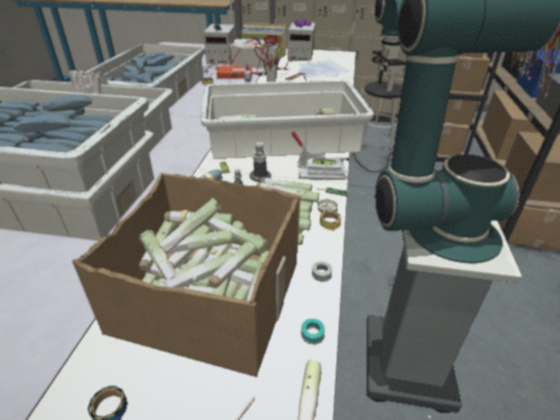

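```bash
python3 - <<'E'
from h import *
print(env.observe()['clock'])
for c,pts,reg in [('scene',{'ringA':(261,383),'ringB':(310,305),'standA':(266,175),'standB':(300,150),'tape':(353,237),'dish':(363,215)},0),('side',{'ringA':(312,330),'ringB':(321,270),'standA':(233,180),'standB':(261,173),'tape':(326,220),'dish':(325,205)},0)]:
    s=dict(np.load(c+'0.npz')); W=cloud(s)
    for k,(u,v) in pts.items():
        print(c,k,W[v,u].round(3),'onz',onz(s,u,v,0.013).round(3),s['color'][v,u])
E
```

```text
1.95
scene ringA [ 0.394  0.439 -0.002] onz [0.39  0.445 0.013] [202 198 190]
scene ringB [ 0.391  0.248 -0.001] onz [0.387 0.257 0.013] [201 196 189]
scene standA [ 0.694 -0.072  0.019] onz [ 0.698 -0.079  0.013] [45 43 42]
scene standB [ 0.647 -0.193  0.049] onz [ 0.672 -0.241  0.013] [45 43 41]
scene tape [0.387 0.02  0.001] onz [0.384 0.032 0.013] [212 207 197]
scene dish [ 0.392 -0.057  0.01 ] onz [ 0.391 -0.054  0.013] [141 150 151]
side ringA [0.393 0.432 0.   ] onz [0.392 0.442 0.013] [222 225 224]
side ringB [0.389 0.236 0.001] onz [0.389 0.248 0.013] [191 197 197]
side standA [ 0.748 -0.164 -0.   ] onz [ 0.741 -0.144  0.013] [208 214 213]
side standB [ 0.647 -0.19   0.026] onz [ 0.652 -0.21   0.013] [50 51 50]
side tape [0.392 0.042 0.023] onz [0.392 0.029 0.013] [178 190 197]
side dish [ 0.402 -0.055  0.01 ] onz [ 0.402 -0.051  0.013] [136 149 153]
```

```bash
python3 - <<'E'
from h import *
ims=[]
for c,b in [('scene',[(285,285,50),(285,140,60)]),('side',[(321,270,35),(250,165,50)])]:
    s=dict(np.load(c+'0.npz')); W=cloud(s)
    for u,v,r in b:
        ims.append(cv2.resize(s['color'][v-r:v+r,u-r:u+r],(300,300),interpolation=cv2.INTER_CUBIC))
    X=W.reshape(-1,3)
    m=(np.hypot(X[:,0]-.39,X[:,1]-.25)<.05)&(X[:,2]>.008)
    print(c,'ring pts',m.sum(),np.percentile(X[m],[2,50,98],axis=0).round(3).tolist())
    t=X[m&(X[:,2]>.021)]; print(' top mean/minmax',t.mean(0).round(4),t.min(0).round(3),t.max(0).round(3))
    for n,x,y in [('big',.65,-.195),('small',.70,-.075)]:
        m=(np.hypot(X[:,0]-x,X[:,1]-y)<.06)&(X[:,2]>.01)
        Q=X[m];print(n,'zmax',np.sort(Q[:,2])[-5:].round(3))
        for z in np.arange(.01,.15,.01):
            q=Q[(Q[:,2]>=z)&(Q[:,2]<z+.01)]
            if len(q): print('  z%.2f n%d x %.3f %.3f y %.3f %.3f'%(z,len(q),q[:,0].min(),q[:,0].max(),q[:,1].min(),q[:,1].max()))
cv2.imwrite('pics/crops.png',np.vstack([np.hstack(ims[:2]),np.hstack(ims[2:])]))
E
```

```text
scene ring pts 461 [[0.361, 0.225, 0.009], [0.385, 0.255, 0.025], [0.411, 0.275, 0.028]]
 top mean/minmax [0.3862 0.2509 0.0254] [0.36  0.221 0.021] [0.414 0.277 0.029]
big zmax [0.138 0.138 0.139 0.139 0.14 ]
  z0.01 n131 x 0.614 0.693 y -0.240 -0.173
  z0.02 n44 x 0.629 0.671 y -0.217 -0.185
  z0.03 n44 x 0.631 0.673 y -0.216 -0.186
  z0.04 n46 x 0.630 0.672 y -0.225 -0.185
  z0.05 n50 x 0.629 0.674 y -0.224 -0.186
  z0.06 n67 x 0.631 0.675 y -0.222 -0.187
  z0.07 n31 x 0.632 0.674 y -0.225 -0.188
  z0.08 n44 x 0.631 0.674 y -0.225 -0.187
  z0.09 n78 x 0.630 0.679 y -0.234 -0.186
  z0.10 n46 x 0.638 0.669 y -0.227 -0.194
  z0.11 n30 x 0.641 0.662 y -0.217 -0.196
  z0.12 n32 x 0.642 0.664 y -0.218 -0.197
  z0.13 n50 x 0.640 0.666 y -0.223 -0.196
small zmax [0.1   0.1   0.101 0.101 0.101]
  z0.01 n43 x 0.679 0.720 y -0.098 -0.058
  z0.02 n35 x 0.685 0.714 y -0.089 -0.066
  z0.03 n35 x 0.686 0.718 y -0.095 -0.067
  z0.04 n64 x 0.686 0.722 y -0.100 -0.067
  z0.05 n24 x 0.691 0.719 y -0.089 -0.070
  z0.06 n21 x 0.692 0.714 y -0.092 -0.075
  z0.07 n31 x 0.691 0.715 y -0.095 -0.073
  z0.0
[... 509 characters left out ...]
 0.633 0.679 y -0.218 -0.183
  z0.06 n47 x 0.635 0.680 y -0.216 -0.182
  z0.07 n22 x 0.635 0.678 y -0.208 -0.185
  z0.08 n31 x 0.635 0.677 y -0.205 -0.185
  z0.09 n50 x 0.632 0.684 y -0.229 -0.182
  z0.10 n29 x 0.640 0.677 y -0.219 -0.192
  z0.11 n20 x 0.645 0.670 y -0.205 -0.193
  z0.12 n21 x 0.645 0.670 y -0.208 -0.192
  z0.13 n32 x 0.645 0.671 y -0.218 -0.194
small zmax [0.099 0.099 0.099 0.1   0.101]
  z0.04 n14 x 0.691 0.722 y -0.096 -0.076
  z0.05 n14 x 0.641 0.711 y -0.083 -0.066
  z0.06 n18 x 0.694 0.717 y -0.089 -0.072
  z0.07 n19 x 0.696 0.715 y -0.087 -0.070
  z0.08 n17 x 0.698 0.716 y -0.082 -0.073
  z0.09 n24 x 0.697 0.716 y -0.090 -0.069
  z0.10 n1 x 0.701 0.701 y -0.081 -0.081
```

View pics/crops.png

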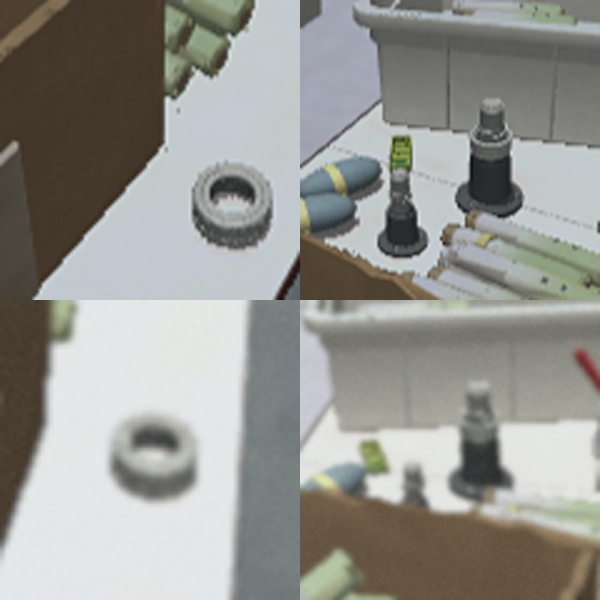

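```bash
cat >> h.py <<'E'
def plan(pos,yaw=None):
    st=env.observe();T=toolT(st);R_=T[:3,:3]
    d=R_.T@(np.array(pos)-T[:3,3])/.025
    y0=math.degrees(math.atan2(R_[1,0],R_[0,0]))
    tilt=math.degrees(math.acos(min(1,-R_[2,2])))
    o=f"t={st['clock']:.2f} pos {T[:3,3].round(4)} yaw {y0:.1f} tilt {tilt:.2f} q6 {math.degrees(st['joint_positions'][5]):.1f} q1 {math.degrees(st['joint_positions'][0]):.1f} F {st['force'].round(2)} M {st['torque'].round(3)} op {st['opening']:.4f} -> t {d.round(3)}"
    if yaw is not None: o+=f" rz {(((y0-yaw)+180)%360-180)/5:.2f}"
    print(o)
E
python3 - <<'E'
from h import *
for c in ('scene','side'):
    s=dict(np.load(c+'0.npz'));X=cloud(s).reshape(-1,3);X=X[~np.isnan(X[:,0])]
    print(c)
    for y in np.arange(-.6,.5,.05):
        r=[]
        for x in np.arange(.3,.9,.05):
            m=(X[:,0]>=x)&(X[:,0]<x+.05)&(X[:,1]>=y)&(X[:,1]<y+.05)&(X[:,2]<.5)
            r.append('%4d'%(1000*np.percentile(X[m,2],99)) if m.sum()>3 else '   .')
        print('%.2f'%y,' '.join(r))
plan([.48,-.2,.30],90)
E
```

```text
scene
-0.60  176 -592    .    .    .    .    .    .    .    .    .    .  126
-0.55 -714 -593    .    .    .    .    .    .    .    .    .    .  176
-0.50  146  118    .    .    .    .    .    .    .    .    .    .  177
-0.45  176  175  175  175  134    .    .    .    .    .    .    .  177
-0.40   31   33  174  176  176  176  176  141  119    .    .  178  178
-0.35   15   35   75   77  125    3  176  176  176  176  175  176  176
-0.30   16   34   59   80  153  152    4    4    3  175  177  177    2
-0.25   19   26   26   27   19    4  136  138    3   14   13    3    3
-0.20    7    6    5    3    3    3  112  130    3   37   41    3    3
-0.15    4    5    4   61   65   62   62    8    2   31   43   35   13
-0.10    2   18   18   64   64   64   61   97  100   41   43   33    6
-0.05    2   25   91   93   92   91   61    2    5   35   42    .    .
0.00   24   25   91   92   87   88   89    .    .    .    .  107    .
0.05    1   24   91   93   94   92   91    .    .    .    .    .    .
0.10    2    2   91   93   92    .    .    .    .    .    .    .    .
0.15    2    2   84   85    .  2
[... 1486 characters left out ...]
  .    .    .    .    .    .    .    .
0.15    3    3   87   87    .  230  231  231  230  228  234    .    .
0.20    3   27   28  229  234  232  231  216  163  118  234    .    .
0.25    3   28   26  226    .  166  239  243  171  169  232    .    .
0.30    3    3    3  230  168  170  236  238  211  172  234    .    .
0.35    2    3    3  232  149  163  162  202  201  175  229    .    .
0.40    3   28   27  230  127  164  163  163  169  171  226  224    .
0.45    2   28   27  234  235  166  166  165  165    .  226  227    3
t=1.95 pos [ 0.2192 -0.6384  0.2296] yaw -71.0 tilt 0.00 q6 -2.2 q1 -73.2 F [-0.25  0.33 -0.01] M [ 0.032 -0.033 -0.031] op 0.0932 -> t [-13.197 -15.561  -2.815] rz -32.21
```

```bash
python3 - <<'E'
from h import *
for c in ('scene','side'):
    s=dict(np.load(c+'0.npz'));X=cloud(s).reshape(-1,3);X=X[~np.isnan(X[:,0])]
    d=np.hypot(X[:,0]-.655,X[:,1]+.208)
    for z in (.08,.12,.145,.16):
        m=(X[:,2]>z)&(X[:,2]<.5)&(d>.05);print(c,z,np.sort(d[m])[[0,3,10]].round(3),X[m][np.argmin(d[m])].round(3))
    m=(X[:,2]>.1)&(X[:,2]<.25)&(abs(X[:,1]-.25)<.12)&(X[:,0]<.8)
    print('carton xmin',np.sort(X[m,0])[[0,5,20]].round(3))
E
```

```text
scene 0.08 [0.118 0.119 0.121] [ 0.672 -0.325  0.172]
scene 0.12 [0.118 0.119 0.121] [ 0.672 -0.325  0.172]
scene 0.145 [0.118 0.119 0.121] [ 0.672 -0.325  0.172]
scene 0.16 [0.118 0.12  0.121] [ 0.672 -0.325  0.172]
carton xmin [0.135 0.139 0.143]
side 0.08 [0.116 0.117 0.12 ] [ 0.68  -0.321  0.173]
side 0.12 [0.116 0.117 0.12 ] [ 0.68  -0.321  0.173]
side 0.145 [0.116 0.117 0.12 ] [ 0.68  -0.321  0.173]
side 0.16 [0.116 0.117 0.12 ] [ 0.68  -0.321  0.173]
carton xmin [0.133 0.137 0.142]
```

>>> jog_arm(series=[{"tx":-13.2,"ty":-15.6,"tz":-4,"rz":-16},{"tx":-13.2,"ty":-15.6,"tz":-4,"rz":-16},{"tx":-13.2,"ty":-15.6,"tz":-4,"rz":-16},{"tx":-13.2,"ty":-15.6,"tz":-4,"rz":-16},{"tx":-13.2,"ty":-15.6,"tz":-4,"rz":-16},{"tx":-13.2,"ty":-15.6,"tz":-4,"rz":-16},{"tx":-13.2,"ty":-15.6,"tz":-4,"rz":-16},{"tx":-13.2,"ty":-15.6,"tz":-4,"rz":-16},{"tx":-13.2,"ty":-15.6,"tz":-4,"rz":-16},{"tx":-13.2,"ty":-15.6,"tz":-4,"rz":-16},{"tx":-13.2,"ty":-15.6,"tz":-4,"rz":-16},{"tx":-13.2,"ty":-15.6,"tz":-4,"rz":-16}])

```text
invalid input at $.series[0]: expected keys tx, ty, tz, rx, ry, rz, hand
```

```bash
python3 -c "
from h import *
plan([.387,.2,.30],90)"
```

```text
t=1.95 pos [ 0.2192 -0.6384  0.2296] yaw -71.0 tilt 0.00 q6 -2.2 q1 -73.2 F [-0.25  0.33 -0.01] M [ 0.032 -0.033 -0.031] op 0.0932 -> t [-29.537 -17.24   -2.814] rz -32.21
```

>>> jog_arm(series=[{"tx":-13.2,"ty":-15.6,"tz":-4,"rx":0,"ry":0,"rz":-16,"hand":1},{"tx":-13.2,"ty":-15.6,"tz":-4,"rx":0,"ry":0,"rz":-16,"hand":1},{"tx":-13.2,"ty":-15.6,"tz":-4,"rx":0,"ry":0,"rz":-16,"hand":1},{"tx":-13.2,"ty":-15.6,"tz":-4,"rx":0,"ry":0,"rz":-16,"hand":1},{"tx":-13.2,"ty":-15.6,"tz":-4,"rx":0,"ry":0,"rz":-16,"hand":1},{"tx":-13.2,"ty":-15.6,"tz":-4,"rx":0,"ry":0,"rz":-16,"hand":1},{"tx":-13.2,"ty":-15.6,"tz":-4,"rx":0,"ry":0,"rz":-16,"hand":1},{"tx":-13.2,"ty":-15.6,"tz":-4,"rx":0,"ry":0,"rz":-16,"hand":1},{"tx":-13.2,"ty":-15.6,"tz":-4,"rx":0,"ry":0,"rz":-16,"hand":1},{"tx":-13.2,"ty":-15.6,"tz":-4,"rx":0,"ry":0,"rz":-16,"hand":1},{"tx":-13.2,"ty":-15.6,"tz":-4,"rx":0,"ry":0,"rz":-16,"hand":1},{"tx":-13.2,"ty":-15.6,"tz":-4,"rx":0,"ry":0,"rz":-16,"hand":1}])

```text
clock: 2.95
eef_pos: [0.4711, -0.215, 0.3265]
orientation: [0.997, 0.082, 0.0, 0.0]
force: [-0.2, 0.1, 0.3]
opening: 0.0935
```

```bash
python3 -c "
from h import *
plan([.387,.22,.30],90)"
```

```text
t=2.95 pos [ 0.4711 -0.215   0.3265] yaw 9.4 tilt 0.05 q6 -36.8 q1 -27.4 F [-0.19  0.12  0.34] M [-0.047 -0.18  -0.055] op 0.0935 -> t [ -0.472 -17.717   1.049] rz -16.12
```

>>> jog_arm(series=[{"tx":-0.5,"ty":-17.1,"tz":1.2,"rx":0,"ry":0,"rz":-16.1,"hand":1},{"tx":-0.5,"ty":-17.1,"tz":1.2,"rx":0,"ry":0,"rz":-16.1,"hand":1},{"tx":-0.5,"ty":-17.1,"tz":1.2,"rx":0,"ry":0,"rz":-16.1,"hand":1},{"tx":-0.5,"ty":-17.1,"tz":1.2,"rx":0,"ry":0,"rz":-16.1,"hand":1},{"tx":-0.5,"ty":-17.1,"tz":1.2,"rx":0,"ry":0,"rz":-16.1,"hand":1},{"tx":-0.5,"ty":-17.1,"tz":1.2,"rx":0,"ry":0,"rz":-16.1,"hand":1},{"tx":-0.5,"ty":-17.1,"tz":1.2,"rx":0,"ry":0,"rz":-16.1,"hand":1},{"tx":-0.5,"ty":-17.1,"tz":1.2,"rx":0,"ry":0,"rz":-16.1,"hand":1},{"tx":-0.5,"ty":-17.1,"tz":1.2,"rx":0,"ry":0,"rz":-16.1,"hand":1},{"tx":-0.5,"ty":-17.1,"tz":1.2,"rx":0,"ry":0,"rz":-16.1,"hand":1},{"tx":-0.5,"ty":-17.1,"tz":1.2,"rx":0,"ry":0,"rz":-16.1,"hand":1},{"tx":-0.5,"ty":-17.1,"tz":1.2,"rx":0,"ry":0,"rz":-16.1,"hand":1}])

```text
clock: 3.95
eef_pos: [0.3906, 0.2062, 0.2954]
orientation: [0.706, 0.708, -0.0, -0.0]
force: [0.0, -1.2, 0.1]
opening: 0.0927
```

```bash
cat >> h.py <<'E'
def wristlook(fn):
    st=env.observe(); s=snap('wrist',fn); T=toolT(st)@np.array(s['T_tool_cam'])
    return st,s,T
E
python3 - <<'E'
from h import *
env.observe()
st,s,T=wristlook('w1.png')
m=eyes.mark_of('ring','wrist');print(m)
W=cloud(s,T);X=W.reshape(-1,3);X=X[~np.isnan(X[:,0])]
q=X[(np.hypot(X[:,0]-.387,X[:,1]-.25)<.05)&(X[:,2]>.012)]
print(len(q),q[:,2].max())
t=q[q[:,2]>.02].astype(np.float32)
(c,r)=cv2.minEnclosingCircle(t[:,:2].copy());print('circ',c,r,np.median(t[:,2]))
for d in m: print(onz(s,*d['location'],.013,T))
plan([.387,.25,.30],90)
E
```

```text
[{'location': [306.7, 176.8], 'p': 0.9}, {'location': [431.2, 179.3], 'p': 0.78}]
38704 0.41074674137833256
circ (0.369962215423584, 0.24623064696788788) 0.04349753260612488 0.39268762
[0.38444462 0.24831122 0.013     ]
[0.3877346  0.43578663 0.013     ]
t=4.05 pos [0.3914 0.2041 0.2957] yaw 89.6 tilt 0.01 q6 -65.4 q1 24.2 F [-0.33  0.11 -0.45] M [ 0.032 -0.161 -0.007] op 0.0928 -> t [ 1.836 -0.188 -0.173] rz -0.08
```

View pics/w1.png

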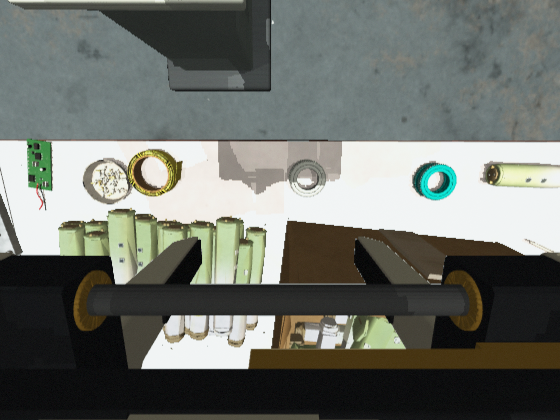

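```bash
python3 - <<'E'
from h import *
st,s,T=wristlook('w2.png')
W=cloud(s,T);X=W.reshape(-1,3);X=X[~np.isnan(X[:,0])]
q=X[(np.hypot(X[:,0]-.387,X[:,1]-.25)<.05)&(X[:,2]>.012)&(X[:,2]<.06)]
t=q[q[:,2]>.02].astype(np.float32)
print(len(t),np.percentile(q[:,2],[5,50,95]))
print('circ',cv2.minEnclosingCircle(t[:,:2].copy()))
m=eyes.mark_of('ring','wrist')
for d in m: print(d,onz(s,*d['location'],.013,T))
cv2.imwrite('pics/w2c.png',cv2.resize(s['color'][140:215,260:360],(800,600),interpolation=cv2.INTER_CUBIC))
# image ellipse centre of top rim
o=X[(X[:,2]>.1)&(X[:,2]<.25)&(X[:,0]>.41)&(abs(X[:,1]-.25)<.1)]
print('carton x min',np.sort(o[:,0])[[0,5,20]])
plan([.386,.25,.12],90)
E
```

```text
723 [0.0233892  0.02554826 0.02694745]
circ ((0.3863269090652466, 0.24790506064891815), 0.027518821880221367)
{'location': [305.0, 175.2], 'p': 0.87} [0.38338239 0.24361132 0.013     ]
{'location': [434.9, 176.5], 'p': 0.7} [0.38674199 0.43875947 0.013     ]
carton x min [0.45469961 0.45499689 0.45529945]
t=4.15 pos [0.3917 0.2031 0.2958] yaw 89.3 tilt 0.01 q6 -65.2 q1 24.1 F [ 0.93  0.61 -0.19] M [ 0.071 -0.134 -0.007] op 0.0933 -> t [ 1.871 -0.252  7.033] rz -0.13
```

View pics/w2c.png

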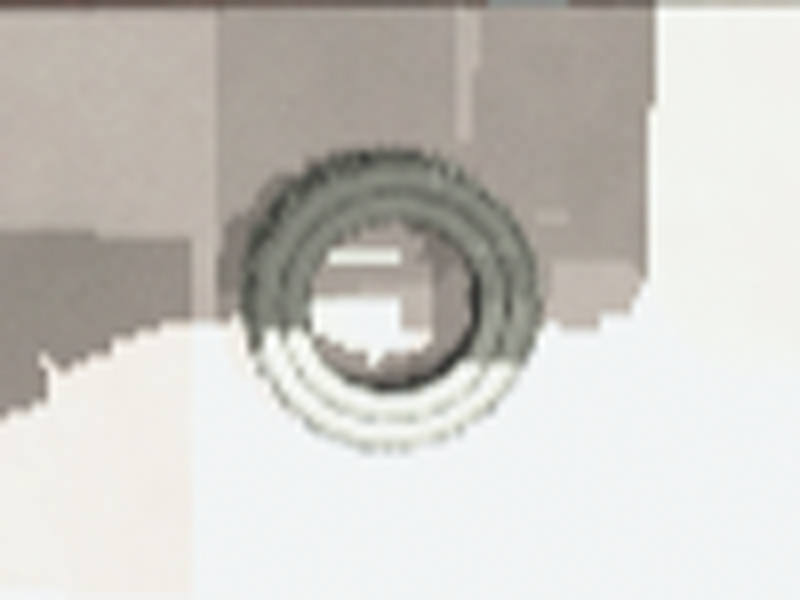

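>>> jog_arm(series=[{"tx":1.9,"ty":-0.2,"tz":1,"rx":0,"ry":0,"rz":-0.1,"hand":1},{"tx":1.9,"ty":-0.2,"tz":2,"rx":0,"ry":0,"rz":-0.1,"hand":1},{"tx":1.9,"ty":-0.2,"tz":3.5,"rx":0,"ry":0,"rz":-0.1,"hand":1},{"tx":1.9,"ty":-0.2,"tz":5,"rx":0,"ry":0,"rz":-0.1,"hand":1},{"tx":1.9,"ty":-0.2,"tz":6.5,"rx":0,"ry":0,"rz":-0.1,"hand":1},{"tx":1.9,"ty":-0.2,"tz":8,"rx":0,"ry":0,"rz":-0.1,"hand":1},{"tx":1.9,"ty":-0.2,"tz":8.5,"rx":0,"ry":0,"rz":-0.1,"hand":1},{"tx":1.9,"ty":-0.2,"tz":8.5,"rx":0,"ry":0,"rz":-0.1,"hand":1},{"tx":1.9,"ty":-0.2,"tz":8.5,"rx":0,"ry":0,"rz":-0.1,"hand":1},{"tx":1.9,"ty":-0.2,"tz":8.5,"rx":0,"ry":0,"rz":-0.1,"hand":1}])

```text
clock: 4.98
eef_pos: [0.3883, 0.2513, 0.0858]
orientation: [0.708, 0.706, 0.001, 0.0]
force: [0.2, -1.3, 0.2]
opening: 0.0926
```

```bash
python3 - <<'E'
from h import *
st,s,T=wristlook('w3.png')
W=cloud(s,T);X=W.reshape(-1,3);X=X[~np.isnan(X[:,0])]
q=X[(np.hypot(X[:,0]-.387,X[:,1]-.25)<.04)&(X[:,2]>.012)&(X[:,2]<.04)]
t=q[q[:,2]>.02].astype(np.float32)
if len(t): print(len(t),np.percentile(q[:,2],[5,50,95])); print('circ',cv2.minEnclosingCircle(t[:,:2].copy()))
plan([.3865,.25,.014],90)
E
```

```text
2552 [0.02227369 0.02548287 0.02667561]
circ ((0.38632017374038696, 0.24821169674396515), 0.02766520157456398)
t=5.03 pos [0.3883 0.2514 0.0858] yaw 89.9 tilt 0.19 q6 -60.2 q1 29.8 F [-0.09  0.16  0.76] M [ 0.023 -0.14  -0.003] op 0.0930 -> t [-0.06  -0.08   2.872] rz -0.02
```

View pics/w3.png

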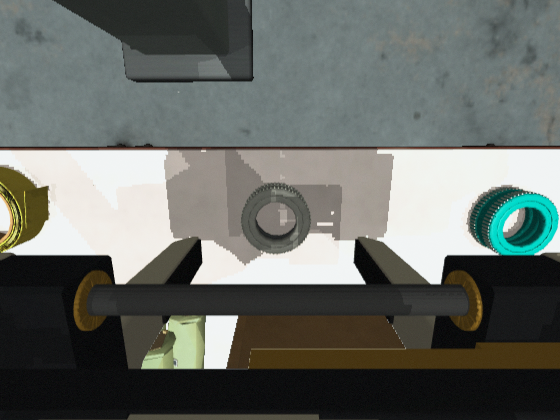

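>>> jog_arm(series=[{"tx":-0.12,"ty":-0.08,"tz":0.7,"rx":0,"ry":0,"rz":0,"hand":1},{"tx":-0.12,"ty":-0.08,"tz":1.4,"rx":0,"ry":0,"rz":0,"hand":1},{"tx":-0.12,"ty":-0.08,"tz":2.1,"rx":0,"ry":0,"rz":0,"hand":1},{"tx":-0.12,"ty":-0.08,"tz":2.6,"rx":0,"ry":0,"rz":0,"hand":1},{"tx":-0.12,"ty":-0.08,"tz":2.85,"rx":0,"ry":0,"rz":0,"hand":1},{"tx":-0.12,"ty":-0.08,"tz":2.85,"rx":0,"ry":0,"rz":0,"hand":1},{"tx":-0.12,"ty":-0.08,"tz":2.85,"rx":0,"ry":0,"rz":0,"hand":1}], squeeze=20)

```text
clock: 5.62
eef_pos: [0.3856, 0.2482, 0.0128]
orientation: [0.707, 0.707, 0.0, 0.0]
force: [-0.7, 0.3, -0.1]
opening: 0.0928
```

>>> jog_arm(series=[{"tx":0,"ty":0,"tz":0,"rx":0,"ry":0,"rz":0,"hand":-1},{"tx":0,"ty":0,"tz":0,"rx":0,"ry":0,"rz":0,"hand":-1},{"tx":0,"ty":0,"tz":0,"rx":0,"ry":0,"rz":0,"hand":-1},{"tx":0,"ty":0,"tz":0,"rx":0,"ry":0,"rz":0,"hand":-1},{"tx":0,"ty":0,"tz":0,"rx":0,"ry":0,"rz":0,"hand":-1},{"tx":0,"ty":0,"tz":0,"rx":0,"ry":0,"rz":0,"hand":-1},{"tx":0,"ty":0,"tz":0,"rx":0,"ry":0,"rz":0,"hand":-1},{"tx":0,"ty":0,"tz":0,"rx":0,"ry":0,"rz":0,"hand":-1}], squeeze=20)

```text
clock: 6.28
eef_pos: [0.3851, 0.248, 0.012]
orientation: [0.707, 0.707, 0.0, -0.0]
force: [-0.4, 0.2, 0.6]
opening: 0.0545
```

```bash
python3 - <<'E'
from h import *
plan([.3865,.25,.25],90)
E
```

```text
t=6.28 pos [0.3851 0.248  0.012 ] yaw 90.0 tilt 0.01 q6 -60.4 q1 29.6 F [-0.4   0.25  0.58] M [ 0.125 -0.131  0.018] op 0.0545 -> t [ 0.082  0.054 -9.52 ] rz -0.01
```

>>> jog_arm(series=[{"tx":0,"ty":0,"tz":-0.4,"rx":0,"ry":0,"rz":0,"hand":-1},{"tx":0,"ty":0,"tz":-1.4,"rx":0,"ry":0,"rz":0,"hand":-1},{"tx":0,"ty":0,"tz":-2.8,"rx":0,"ry":0,"rz":0,"hand":-1},{"tx":0,"ty":0,"tz":-4.2,"rx":0,"ry":0,"rz":0,"hand":-1},{"tx":0,"ty":0,"tz":-5.6,"rx":0,"ry":0,"rz":0,"hand":-1},{"tx":0,"ty":0,"tz":-7,"rx":0,"ry":0,"rz":0,"hand":-1},{"tx":0,"ty":0,"tz":-8.4,"rx":0,"ry":0,"rz":0,"hand":-1},{"tx":0,"ty":0,"tz":-9.8,"rx":0,"ry":0,"rz":0,"hand":-1},{"tx":0,"ty":0,"tz":-10.6,"rx":0,"ry":0,"rz":0,"hand":-1},{"tx":0,"ty":0,"tz":-11,"rx":0,"ry":0,"rz":0,"hand":-1},{"tx":0,"ty":0,"tz":-11,"rx":0,"ry":0,"rz":0,"hand":-1}], squeeze=25)

```text
clock: 7.2
eef_pos: [0.3853, 0.248, 0.2891]
orientation: [0.707, 0.707, 0.001, 0.0]
force: [-0.3, -0.7, -2.2]
opening: 0.0544
```

```bash
python3 - <<'E'
from h import *
plan([.50,-.08,.27],120)
plan([.655,-.208,.27],147)
E
```

```text
t=7.20 pos [0.3853 0.248  0.2891] yaw 90.0 tilt 0.16 q6 -60.4 q1 29.6 F [-0.31 -0.69 -2.25] M [ 0.097 -0.172 -0.032] op 0.0544 -> t [-13.119   4.595   0.758] rz -6.01
t=7.20 pos [0.3853 0.248  0.2891] yaw 90.0 tilt 0.16 q6 -60.4 q1 29.6 F [-0.31 -0.69 -2.25] M [ 0.097 -0.172 -0.032] op 0.0544 -> t [-18.234  10.799   0.765] rz -11.41
```

>>> jog_arm(series=[{"tx":-16,"ty":12.2,"tz":0,"rx":0,"ry":0,"rz":-11.4,"hand":-1},{"tx":-16,"ty":12.2,"tz":0,"rx":0,"ry":0,"rz":-11.4,"hand":-1},{"tx":-16,"ty":12.2,"tz":0,"rx":0,"ry":0,"rz":-11.4,"hand":-1},{"tx":-16,"ty":12.2,"tz":0,"rx":0,"ry":0,"rz":-11.4,"hand":-1},{"tx":-16,"ty":12.2,"tz":0,"rx":0,"ry":0,"rz":-11.4,"hand":-1},{"tx":-16,"ty":12.2,"tz":0,"rx":0,"ry":0,"rz":-11.4,"hand":-1},{"tx":-16,"ty":12.2,"tz":0,"rx":0,"ry":0,"rz":-11.4,"hand":-1},{"tx":-16,"ty":12.2,"tz":0,"rx":0,"ry":0,"rz":-11.4,"hand":-1},{"tx":-16,"ty":12.2,"tz":0,"rx":0,"ry":0,"rz":-11.4,"hand":-1},{"tx":-16,"ty":12.2,"tz":0,"rx":0,"ry":0,"rz":-11.4,"hand":-1},{"tx":-16,"ty":12.2,"tz":0,"rx":0,"ry":0,"rz":-11.4,"hand":-1},{"tx":-16,"ty":12.2,"tz":0,"rx":0,"ry":0,"rz":-11.4,"hand":-1}])

```text
clock: 8.2
eef_pos: [0.6712, -0.1291, 0.2844]
orientation: [0.285, 0.959, -0.0, -0.001]
force: [-0.1, 0.4, -1.2]
opening: 0.0542
```

```bash
python3 - <<'E'
from h import *
plan([.693,-.149,.27],147)
E
```

```text
t=8.20 pos [ 0.6712 -0.1291  0.2844] yaw 146.9 tilt 0.17 q6 -160.0 q1 -13.0 F [-0.12  0.38 -1.21] M [ 0.15  -0.168 -0.003] op 0.0542 -> t [-1.168 -0.191  0.574] rz -0.01
```

>>> jog_arm(series=[{"tx":-1.2,"ty":-0.2,"tz":0.6,"rx":0,"ry":0,"rz":0.6,"hand":-1},{"tx":-1.2,"ty":-0.2,"tz":0.6,"rx":0,"ry":0,"rz":0.6,"hand":-1},{"tx":-1.2,"ty":-0.2,"tz":0.6,"rx":0,"ry":0,"rz":0.6,"hand":-1},{"tx":-1.2,"ty":-0.2,"tz":0.6,"rx":0,"ry":0,"rz":0.6,"hand":-1},{"tx":-1.2,"ty":-0.2,"tz":0.6,"rx":0,"ry":0,"rz":0.6,"hand":-1},{"tx":-1.2,"ty":-0.2,"tz":0.6,"rx":0,"ry":0,"rz":0.6,"hand":-1},{"tx":-1.2,"ty":-0.2,"tz":0.6,"rx":0,"ry":0,"rz":0.6,"hand":-1}])

```text
clock: 8.78
eef_pos: [0.6929, -0.1469, 0.2728]
orientation: [0.309, 0.951, 0.0, 0.001]
force: [0.9, 0.7, -1.8]
opening: 0.0544
```

```bash
cat > fit.py <<'E'
from h import *
from scipy.optimize import least_squares
st,s,T=wristlook('w4.png')
W=cloud(s,T);X=W.reshape(-1,3);X=X[~np.isnan(X[:,0])]
q=X[(np.hypot(X[:,0]-.655,X[:,1]+.208)<.06)&(X[:,2]>.01)&(X[:,2]<.145)]
print('zmax',np.sort(q[:,2])[-10:].round(4))
def cf(p):
    r=least_squares(lambda a:np.hypot(p[:,0]-a[0],p[:,1]-a[1])-a[2],[p[:,0].mean(),p[:,1].mean(),.02],loss='soft_l1',f_scale=.001);return r.x.round(4),r.cost
tp=q[q[:,2]>.1335]; print('top disc',len(tp),tp.mean(0).round(4),np.median(tp[:,2]),cv2.minEnclosingCircle(tp[:,:2].astype(np.float32).copy()))
for a,b in [(.112,.129),(.093,.1),(.02,.08)]:
    p=q[(q[:,2]>a)&(q[:,2]<b)]
    if len(p)>10: print(a,b,len(p),cf(p),p.min(0).round(4),p.max(0).round(4))
h,e=np.histogram(q[:,2],np.arange(.005,.145,.004));print([(round(x,3),int(n)) for x,n in zip(e,h)])
for l in ('stud_top','seat','stand'):
    for d in eyes.mark_of(l,'wrist'): print(l,d['p'],np.round(d['location'],1),onz(s,*d['location'],{'stud_top':.137,'seat':.09,'stand':0}[l],T).round(4))
plan([.655,-.208,.2])
E
python3 fit.py
```

```text
zmax [0.1383 0.1383 0.1383 0.1384 0.1385 0.1385 0.1385 0.1386 0.1386 0.1387]
top disc 539 [ 0.6548 -0.2134  0.1364] 0.13661386152107746 ((0.6543580889701843, -0.2137419730424881), 0.013364015147089958)
0.093 0.1 599 (array([ 0.6549, -0.2134,  0.0229]), np.float64(0.00047895658170726184)) [ 0.6295 -0.2386  0.093 ] [ 0.68   -0.1879  0.0998]
[(np.float64(0.005), 0), (np.float64(0.009), 307), (np.float64(0.013), 49), (np.float64(0.017), 0), (np.float64(0.021), 0), (np.float64(0.025), 0), (np.float64(0.029), 0), (np.float64(0.033), 0), (np.float64(0.037), 0), (np.float64(0.041), 0), (np.float64(0.045), 0), (np.float64(0.049), 0), (np.float64(0.053), 0), (np.float64(0.057), 0), (np.float64(0.061), 0), (np.float64(0.065), 0), (np.float64(0.069), 0), (np.float64(0.073), 0), (np.float64(0.077), 1), (np.float64(0.081), 10), (np.float64(0.085), 62), (np.float64(0.089), 132), (np.float64(0.093), 590), (np.float64(0.097), 34), (np.float64(0.101), 123), (np.float64(0.105), 99), (np.float64(0.109), 2), (np.float64(0.113), 0), (np.float64(0.117), 0), (np.float64(0.121), 0), (np.float64(0.125), 0), (np.float64(0.129), 152), (np.float64(0.133), 383), (np.float64(0.137), 176)]
stud_top 0.59 [273.3 127.2] [ 0.6528 -0.2116  0.137 ]
seat 0.8 [266.9 128.4] [ 0.6593 -0.216   0.09  ]
stand 0.94 [268.2 132. ] [ 0.6624 -0.2142  0.    ]
stand 0.8 [295.5 218.5] [ 0.7045 -0.0872  0.    ]
t=8.98 pos [ 0.6931 -0.1474  0.2724] yaw 144.0 tilt 0.03 q6 -158.0 q1 -14.1 F [-0.13  0.06 -1.73] M [ 0.156 -0.112 -0.029] op 0.0544 -> t [-0.191 -2.855  2.894]
```

View pics/w4.png

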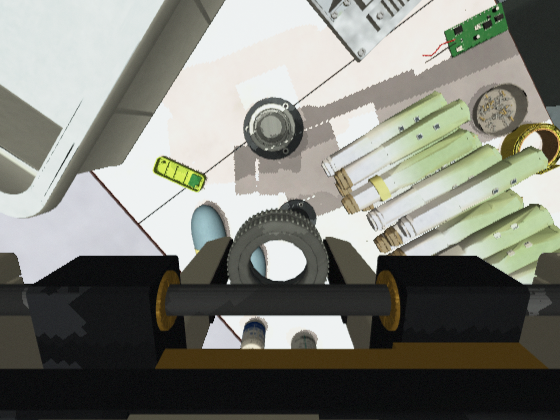

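```bash
python3 - <<'E'
from h import *
from scipy.optimize import least_squares
st,s,T=wristlook('w5.png')
W=cloud(s,np.array(s['T_tool_cam']));v,u=np.mgrid[:420,:560]
X=W.reshape(-1,3)
m=(np.hypot(X[:,0],X[:,1])<.033)&(X[:,2]>-.025)&(X[:,2]<.02)
q=X[m];print(len(q),np.percentile(q[:,2],[2,20,50,80,98]).round(4))
t=q[(abs(q[:,2]-np.percentile(q[:,2],20))<.003)]
print('x',np.percentile(t[:,0],[1,50,99]).round(4),'y',np.percentile(t[:,1],[1,50,99]).round(4))
# outer: front y min; circle r=.027 fit by min enclosing
print(cv2.minEnclosingCircle(t[:,:2].astype(np.float32).copy()), len(t))
r=np.hypot(t[:,0],t[:,1]);print(np.percentile(r,[1,50,99]))
# edge-fit: outer boundary by angle
a=np.arctan2(t[:,1],t[:,0]);P=[]
for k in np.arange(-np.pi,np.pi,.15):
    w=t[(a>=k)&(a<k+.15)]
    if len(w)>3: P.append(w[np.argmax(np.hypot(w[:,0],w[:,1]))])
P=np.array(P);print(len(P),least_squares(lambda b:np.hypot(P[:,0]-b[0],P[:,1]-b[1])-b[2],[0,0,.027],loss='soft_l1',f_scale=.0005).x)
# seat height
W2=cloud(s,T).reshape(-1,3);d=np.hypot(W2[:,0]-.6548,W2[:,1]+.2134)
w=W2[(d>.0215)&(d<.025)&(W2[:,2]>.085)&(W2[:,2]<.105)];print('seat z',np.percentile(w[:,2],[10,50,90]),len(w), w[:,:2].mean(0))
E
```

```text
5392 [-0.0219 -0.0139 -0.013  -0.0025  0.0085]
x [-0.0287 -0.0011  0.0279] y [-0.0268 -0.0123  0.0076]
((-7.86712989793159e-05, -0.006214655004441738), 0.03167712688446045) 3560
[0.01460916 0.02269723 0.0313367 ]
29 [-0.00148475 -0.00061615  0.0274347 ]
seat z [0.09299023 0.09402694 0.09505728] 432 [ 0.6546949  -0.21382888]
```

>>> jog_arm(series=[{"tx":-0.1,"ty":-1,"tz":0,"rx":0,"ry":0,"rz":0,"hand":-1},{"tx":-0.2,"ty":-2,"tz":0.3,"rx":0,"ry":0,"rz":0,"hand":-1},{"tx":-0.32,"ty":-3.04,"tz":1,"rx":0,"ry":0,"rz":0,"hand":-1},{"tx":-0.32,"ty":-3.04,"tz":2,"rx":0,"ry":0,"rz":0,"hand":-1},{"tx":-0.32,"ty":-3.04,"tz":3,"rx":0,"ry":0,"rz":0,"hand":-1},{"tx":-0.32,"ty":-3.04,"tz":3.6,"rx":0,"ry":0,"rz":0,"hand":-1},{"tx":-0.32,"ty":-3.04,"tz":3.6,"rx":0,"ry":0,"rz":0,"hand":-1},{"tx":-0.32,"ty":-3.04,"tz":3.6,"rx":0,"ry":0,"rz":0,"hand":-1},{"tx":-0.32,"ty":-3.04,"tz":3.6,"rx":0,"ry":0,"rz":0,"hand":-1}])

```text
clock: 9.78
eef_pos: [0.6556, -0.2138, 0.1837]
orientation: [0.309, 0.951, -0.0, 0.001]
force: [0.1, 0.1, -2.1]
opening: 0.0543
```

```bash
python3 - <<'E'
from h import *
plan([.6548,-.2135,.13])
for c in ('scene','side'):
    s=snap(c); u,v=(300,135) if c=='scene' else (260,155)
    cv2.imwrite(f'pics/{c}a.png',cv2.resize(s['color'][v-45:v+45,u-60:u+60],(800,600),interpolation=cv2.INTER_CUBIC))
E
```

```text
t=9.78 pos [ 0.6556 -0.2138  0.1837] yaw 144.0 tilt 0.11 q6 -164.2 q1 -20.2 F [ 0.12  0.09 -2.13] M [ 0.16  -0.111 -0.014] op 0.0543 -> t [ 0.036 -0.011  2.15 ]
```

View pics/scenea.png

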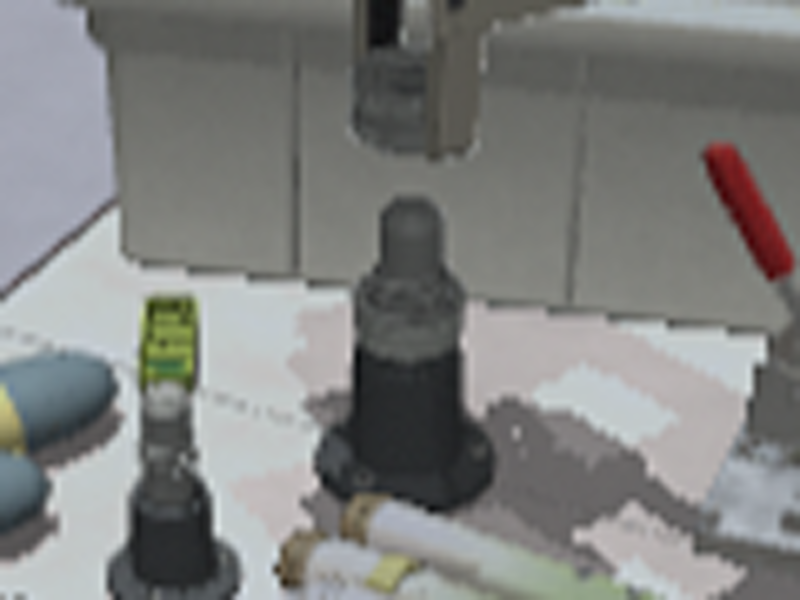

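View pics/sidea.png

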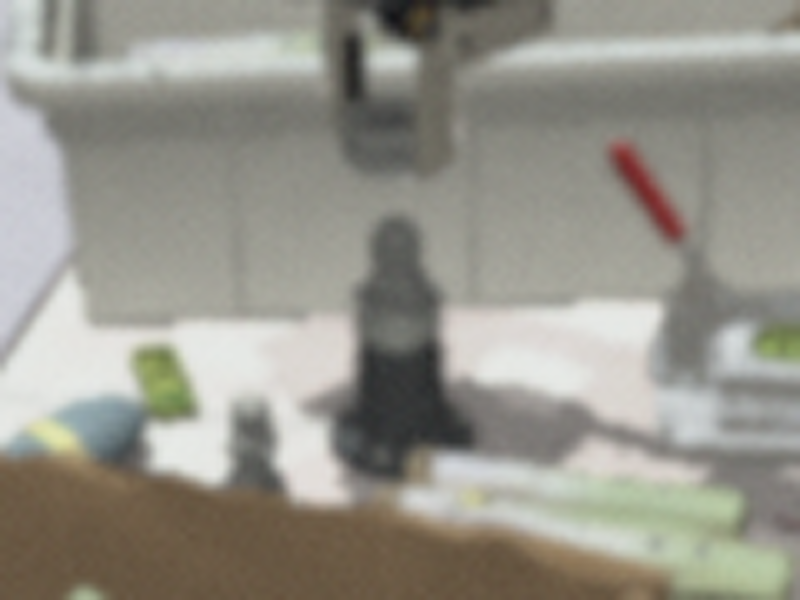

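>>> jog_arm(series=[{"tx":0,"ty":0,"tz":0.4,"rx":0,"ry":0,"rz":0,"hand":-1},{"tx":0,"ty":0,"tz":0.8,"rx":0,"ry":0,"rz":0,"hand":-1},{"tx":0,"ty":0,"tz":1.1,"rx":0,"ry":0,"rz":0,"hand":-1},{"tx":0,"ty":0,"tz":1.4,"rx":0,"ry":0,"rz":0,"hand":-1},{"tx":0,"ty":0,"tz":1.6,"rx":0,"ry":0,"rz":0,"hand":-1},{"tx":0,"ty":0,"tz":1.8,"rx":0,"ry":0,"rz":0,"hand":-1},{"tx":0,"ty":0,"tz":1.8,"rx":0,"ry":0,"rz":0,"hand":-1}], squeeze=15)

```text
clock: 10.47
eef_pos: [0.6546, -0.2138, 0.1356]
orientation: [0.309, 0.951, 0.0, -0.001]
force: [-0.5, 0.1, -2.5]
opening: 0.0549
```

```bash
python3 - <<'E'
from h import *
plan([.6548,-.2135,.12])
E
```

```text
t=10.47 pos [ 0.6546 -0.2138  0.1356] yaw 144.0 tilt 0.08 q6 -164.2 q1 -20.2 F [-0.52  0.1  -2.45] M [ 0.027 -0.044 -0.003] op 0.0549 -> t [-0.001  0.013  0.624]
```

>>> jog_arm(series=[{"tx":0,"ty":0,"tz":0.2,"rx":0,"ry":0,"rz":0,"hand":-1},{"tx":0,"ty":0,"tz":0.4,"rx":0,"ry":0,"rz":0,"hand":-1},{"tx":0,"ty":0,"tz":0.56,"rx":0,"ry":0,"rz":0,"hand":-1},{"tx":0,"ty":0,"tz":0.64,"rx":0,"ry":0,"rz":0,"hand":-1},{"tx":0,"ty":0,"tz":0.7,"rx":0,"ry":0,"rz":0,"hand":-1},{"tx":0,"ty":0,"tz":0.7,"rx":0,"ry":0,"rz":0,"hand":-1}])

```text
clock: 10.97
eef_pos: [0.6546, -0.2132, 0.119]
orientation: [0.309, 0.951, 0.0, -0.001]
force: [-2.2, 5.2, -1.8]
opening: 0.0543
```

```bash
python3 - <<'E'
from h import *
plan([.6548,-.2135,.11])
E
```

```text
t=10.97 pos [ 0.6546 -0.2132  0.119 ] yaw 144.0 tilt 0.10 q6 -164.2 q1 -20.2 F [-2.25  5.17 -1.77] M [ 1.049  0.324 -0.024] op 0.0543 -> t [-0.015 -0.007  0.359]
```

>>> jog_arm(series=[{"tx":0.05,"ty":0.03,"tz":0,"rx":0,"ry":0,"rz":0,"hand":-1},{"tx":0.05,"ty":0.03,"tz":0.05,"rx":0,"ry":0,"rz":0,"hand":-1},{"tx":0.05,"ty":0.03,"tz":0.1,"rx":0,"ry":0,"rz":0,"hand":-1},{"tx":0.05,"ty":0.03,"tz":0.1,"rx":0,"ry":0,"rz":0,"hand":-1}])

```text
clock: 11.3
eef_pos: [0.6543, -0.2126, 0.1166]
orientation: [0.309, 0.951, -0.0, -0.0]
force: [0.1, 1.0, -2.6]
opening: 0.0547
```

```bash
python3 - <<'E'
from h import *
plan([.6548,-.2135,.11])
E
```

```text
t=11.30 pos [ 0.6543 -0.2126  0.1166] yaw 144.0 tilt 0.02 q6 -164.1 q1 -20.1 F [ 0.14  0.97 -2.55] M [ 0.14  -0.076  0.036] op 0.0547 -> t [-0.038 -0.016  0.262]
```

>>> jog_arm(series=[{"tx":0.01,"ty":0.01,"tz":0.05,"rx":0,"ry":0,"rz":0,"hand":-1},{"tx":0.01,"ty":0.01,"tz":0.1,"rx":0,"ry":0,"rz":0,"hand":-1},{"tx":0.01,"ty":0.01,"tz":0.14,"rx":0,"ry":0,"rz":0,"hand":-1},{"tx":0.01,"ty":0.01,"tz":0.14,"rx":0,"ry":0,"rz":0,"hand":-1}])

```text
clock: 11.63
eef_pos: [0.6542, -0.2122, 0.1131]
orientation: [0.309, 0.951, 0.0, -0.0]
force: [-0.7, 0.6, -2.3]
opening: 0.0545
```

```bash
python3 - <<'E'
from h import *
plan([.6548,-.2135,.11])
E
```

```text
t=11.63 pos [ 0.6542 -0.2122  0.1131] yaw 144.0 tilt 0.02 q6 -164.0 q1 -20.1 F [-0.69  0.6  -2.29] M [ 0.107 -0.07  -0.004] op 0.0545 -> t [-0.05  -0.029  0.125]
```

>>> jog_arm(series=[{"tx":0,"ty":0,"tz":0.04,"rx":0,"ry":0,"rz":0,"hand":-1},{"tx":0,"ty":0,"tz":0.08,"rx":0,"ry":0,"rz":0,"hand":-1},{"tx":0,"ty":0,"tz":0.12,"rx":0,"ry":0,"rz":0,"hand":-1},{"tx":0,"ty":0,"tz":0.12,"rx":0,"ry":0,"rz":0,"hand":-1}])

```text
clock: 11.97
eef_pos: [0.6545, -0.2123, 0.1109]
orientation: [0.309, 0.951, -0.0, 0.0]
force: [-0.7, 0.6, 2.9]
opening: 0.0546
```

```bash
python3 - <<'E'
from h import *
plan([.6548,-.2135,.11])
E
```

```text
t=11.97 pos [ 0.6545 -0.2123  0.1109] yaw 144.0 tilt 0.04 q6 -164.0 q1 -20.1 F [-0.7   0.57  2.93] M [ 0.168  0.028 -0.039] op 0.0546 -> t [-0.039 -0.032  0.036]
```

>>> jog_arm(series=[{"tx":0,"ty":0,"tz":0.01,"rx":0,"ry":0,"rz":1,"hand":-1},{"tx":0,"ty":0,"tz":0.02,"rx":0,"ry":0,"rz":2,"hand":-1},{"tx":0,"ty":0,"tz":0.03,"rx":0,"ry":0,"rz":3,"hand":-1},{"tx":0,"ty":0,"tz":0.04,"rx":0,"ry":0,"rz":4,"hand":-1},{"tx":0,"ty":0,"tz":0.05,"rx":0,"ry":0,"rz":5,"hand":-1},{"tx":0,"ty":0,"tz":0.06,"rx":0,"ry":0,"rz":6,"hand":-1},{"tx":0,"ty":0,"tz":0.07,"rx":0,"ry":0,"rz":7,"hand":-1},{"tx":0,"ty":0,"tz":0.08,"rx":0,"ry":0,"rz":8,"hand":-1},{"tx":0,"ty":0,"tz":0.08,"rx":0,"ry":0,"rz":9,"hand":-1},{"tx":0,"ty":0,"tz":0.08,"rx":0,"ry":0,"rz":9,"hand":-1}])

```text
clock: 12.8
eef_pos: [0.6545, -0.2122, 0.1089]
orientation: [0.651, 0.759, 0.0, 0.0]
force: [1.0, 0.8, 3.1]
opening: 0.055
```

```bash
python3 - <<'E'
from h import *
plan([.6548,-.2135,.11])
E
```

```text
t=12.80 pos [ 0.6545 -0.2122  0.1089] yaw 98.7 tilt 0.05 q6 -118.8 q1 -20.1 F [0.99 0.76 3.11] M [ 0.366 -0.294 -0.002] op 0.0550 -> t [-0.053  0.002 -0.043]
```

>>> jog_arm(series=[{"tx":0,"ty":0,"tz":0.01,"rx":0,"ry":0,"rz":1,"hand":-1},{"tx":0,"ty":0,"tz":0.02,"rx":0,"ry":0,"rz":2,"hand":-1},{"tx":0,"ty":0,"tz":0.03,"rx":0,"ry":0,"rz":3,"hand":-1},{"tx":0,"ty":0,"tz":0.04,"rx":0,"ry":0,"rz":4,"hand":-1},{"tx":0,"ty":0,"tz":0.05,"rx":0,"ry":0,"rz":5,"hand":-1},{"tx":0,"ty":0,"tz":0.06,"rx":0,"ry":0,"rz":6,"hand":-1},{"tx":0,"ty":0,"tz":0.06,"rx":0,"ry":0,"rz":6,"hand":-1}])

```text
clock: 13.38
eef_pos: [0.6546, -0.2123, 0.1075]
orientation: [0.825, 0.565, 0.0, 0.0]
force: [1.9, -0.1, 4.0]
opening: 0.0546
```

```bash
python3 - <<'E'
from h import *
plan([.6548,-.2135,.11])
st,s,T=wristlook('w6.png')
E
```

```text
t=13.38 pos [ 0.6546 -0.2123  0.1075] yaw 68.8 tilt 0.06 q6 -88.9 q1 -20.1 F [ 1.87 -0.11  4.05] M [ 0.125 -0.47  -0.098] op 0.0546 -> t [-0.044  0.025 -0.1  ]
```

View pics/w6.png

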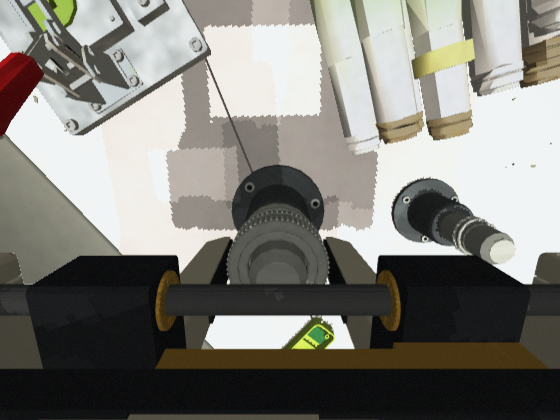

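>>> jog_arm(series=[{"tx":0,"ty":0,"tz":0.01,"rx":0,"ry":0,"rz":1,"hand":-1},{"tx":0,"ty":0,"tz":0.02,"rx":0,"ry":0,"rz":2,"hand":-1},{"tx":0,"ty":0,"tz":0.03,"rx":0,"ry":0,"rz":3,"hand":-1},{"tx":0,"ty":0,"tz":0.04,"rx":0,"ry":0,"rz":4,"hand":-1},{"tx":0,"ty":0,"tz":0.05,"rx":0,"ry":0,"rz":5,"hand":-1},{"tx":0,"ty":0,"tz":0.05,"rx":0,"ry":0,"rz":6,"hand":-1},{"tx":0,"ty":0,"tz":0.05,"rx":0,"ry":0,"rz":6,"hand":-1}])

```text
clock: 14.02
eef_pos: [0.6547, -0.2123, 0.1063]
orientation: [0.943, 0.333, 0.0, 0.0]
force: [1.4, -0.4, 4.9]
opening: 0.0545
```

```bash
python3 - <<'E'
from h import *
plan([.6548,-.2135,.11])
E
```

```text
t=14.02 pos [ 0.6547 -0.2123  0.1063] yaw 38.9 tilt 0.07 q6 -59.0 q1 -20.1 F [ 1.41 -0.41  4.93] M [-0.069 -0.451 -0.049] op 0.0545 -> t [-0.026  0.041 -0.15 ]
```

>>> jog_arm(series=[{"tx":0,"ty":0,"tz":0.01,"rx":0,"ry":0,"rz":1,"hand":-1},{"tx":0,"ty":0,"tz":0.02,"rx":0,"ry":0,"rz":2,"hand":-1},{"tx":0,"ty":0,"tz":0.03,"rx":0,"ry":0,"rz":3,"hand":-1},{"tx":0,"ty":0,"tz":0.03,"rx":0,"ry":0,"rz":4,"hand":-1},{"tx":0,"ty":0,"tz":0.03,"rx":0,"ry":0,"rz":4,"hand":-1}])

```text
clock: 14.43
eef_pos: [0.6545, -0.2124, 0.1056]
orientation: [0.986, 0.164, 0.0, 0.0]
force: [0.4, -0.3, 7.0]
opening: 0.0546
```

```bash
python3 - <<'E'
from h import *
plan([.6548,-.2135,.11])
E
```

```text
t=14.43 pos [ 0.6545 -0.2124  0.1056] yaw 18.9 tilt 0.05 q6 -39.0 q1 -20.1 F [ 0.41 -0.34  6.95] M [-0.04   0.015 -0.084] op 0.0546 -> t [-0.002  0.046 -0.177]
```

>>> jog_arm(series=[{"tx":0,"ty":0,"tz":0.0,"rx":0,"ry":0,"rz":1,"hand":-1},{"tx":0,"ty":0,"tz":0.01,"rx":0,"ry":0,"rz":2,"hand":-1},{"tx":0,"ty":0,"tz":0.01,"rx":0,"ry":0,"rz":3,"hand":-1},{"tx":0,"ty":0,"tz":0.01,"rx":0,"ry":0,"rz":3,"hand":-1}])

```text
clock: 14.77
eef_pos: [0.6544, -0.2124, 0.1052]
orientation: [0.999, 0.034, 0.0, 0.0]
force: [0.4, -0.5, 5.6]
opening: 0.0542
```

```bash
python3 - <<'E'
from h import *
plan([.6548,-.2135,.11])
E
```

```text
t=14.77 pos [ 0.6544 -0.2124  0.1052] yaw 3.9 tilt 0.04 q6 -24.0 q1 -20.1 F [ 0.36 -0.45  5.58] M [ 0.032  0.009 -0.015] op 0.0542 -> t [ 0.012  0.044 -0.19 ]
```

>>> jog_arm(series=[{"tx":0,"ty":0,"tz":0.0,"rx":0,"ry":0,"rz":1,"hand":-1},{"tx":0,"ty":0,"tz":0.01,"rx":0,"ry":0,"rz":2,"hand":-1},{"tx":0,"ty":0,"tz":0.01,"rx":0,"ry":0,"rz":2,"hand":-1}])

```text
clock: 15.02
eef_pos: [0.6544, -0.2124, 0.1051]
orientation: [0.999, -0.053, 0.0, 0.0]
force: [-0.0, 0.1, 6.5]
opening: 0.0544
```

```bash
python3 - <<'E'
from h import *
plan([.6548,-.2135,.11])
E
```

```text
t=15.02 pos [ 0.6544 -0.2124  0.1051] yaw -6.1 tilt 0.04 q6 -14.0 q1 -20.1 F [-0.01  0.12  6.52] M [ 0.055  0.102 -0.007] op 0.0544 -> t [ 0.02   0.042 -0.198]
```

>>> jog_arm(series=[{"tx":0,"ty":0,"tz":0.0,"rx":0,"ry":0,"rz":1,"hand":-1},{"tx":0,"ty":0,"tz":0.01,"rx":0,"ry":0,"rz":2,"hand":-1},{"tx":0,"ty":0,"tz":0.01,"rx":0,"ry":0,"rz":3,"hand":-1},{"tx":0,"ty":0,"tz":0.01,"rx":0,"ry":0,"rz":3,"hand":-1}])

```text
clock: 15.35
eef_pos: [0.6545, -0.2124, 0.1049]
orientation: [0.983, -0.183, 0.0, 0.0]
force: [-0.3, -1.0, 7.7]
opening: 0.0546
```

```bash
python3 - <<'E'
from h import *
plan([.6548,-.2135,.11])
E
```

```text
t=15.35 pos [ 0.6545 -0.2124  0.1049] yaw -21.1 tilt 0.04 q6 1.0 q1 -20.1 F [-0.31 -0.96  7.73] M [0.17  0.125 0.042] op 0.0546 -> t [ 0.029  0.037 -0.203]
```

>>> jog_arm(series=[{"tx":0,"ty":0,"tz":0.0,"rx":0,"ry":0,"rz":1,"hand":-1},{"tx":0,"ty":0,"tz":0.0,"rx":0,"ry":0,"rz":2,"hand":-1},{"tx":0,"ty":0,"tz":0.0,"rx":0,"ry":0,"rz":2,"hand":-1}])

```text
clock: 15.6
eef_pos: [0.6544, -0.2123, 0.1049]
orientation: [0.963, -0.268, 0.0, 0.0]
force: [-0.3, -0.1, 6.0]
opening: 0.0546
```

```bash
python3 - <<'E'
from h import *
plan([.6548,-.2135,.11])
E
```

```text
t=15.60 pos [ 0.6544 -0.2123  0.1049] yaw -31.1 tilt 0.03 q6 11.0 q1 -20.1 F [-0.29 -0.13  6.04] M [ 0.188  0.093 -0.021] op 0.0546 -> t [ 0.038  0.034 -0.205]
```

>>> jog_arm(series=[{"tx":0,"ty":0,"tz":0.01,"rx":0,"ry":0,"rz":1,"hand":-1},{"tx":0,"ty":0,"tz":0.01,"rx":0,"ry":0,"rz":2,"hand":-1},{"tx":0,"ty":0,"tz":0.01,"rx":0,"ry":0,"rz":3,"hand":-1},{"tx":0,"ty":0,"tz":0.01,"rx":0,"ry":0,"rz":3,"hand":-1}])

```text
clock: 15.93
eef_pos: [0.6546, -0.2123, 0.1048]
orientation: [0.92, -0.391, 0.001, -0.0]
force: [-0.4, 0.2, 8.2]
opening: 0.0547
```

```bash
python3 - <<'E'
from h import *
plan([.6548,-.2135,.11])
E
```

```text
t=15.93 pos [ 0.6546 -0.2123  0.1048] yaw -46.1 tilt 0.06 q6 26.0 q1 -20.1 F [-0.39  0.15  8.18] M [ 0.202  0.007 -0.027] op 0.0547 -> t [ 0.04   0.026 -0.206]
```

>>> jog_arm(series=[{"tx":0,"ty":0,"tz":0.0,"rx":0,"ry":0,"rz":1,"hand":-1},{"tx":0,"ty":0,"tz":0.0,"rx":0,"ry":0,"rz":2,"hand":-1},{"tx":0,"ty":0,"tz":0.0,"rx":0,"ry":0,"rz":2,"hand":-1}])

```text
clock: 16.18
eef_pos: [0.6546, -0.2123, 0.1048]
orientation: [0.883, -0.47, 0.001, -0.0]
force: [0.8, 0.8, 7.8]
opening: 0.0546
```

```bash
python3 - <<'E'
from h import *
plan([.6548,-.2135,.11])
E
```

```text
t=16.18 pos [ 0.6546 -0.2123  0.1048] yaw -56.1 tilt 0.06 q6 36.0 q1 -20.1 F [0.79 0.76 7.78] M [ 0.231 -0.025 -0.096] op 0.0546 -> t [ 0.045  0.02  -0.209]
```

>>> jog_arm(series=[{"tx":0,"ty":0,"tz":-0.03,"rx":0,"ry":0,"rz":0,"hand":-1},{"tx":0,"ty":0,"tz":-0.06,"rx":0,"ry":0,"rz":0,"hand":-1},{"tx":0,"ty":0,"tz":-0.06,"rx":0,"ry":0,"rz":0,"hand":-1}])

```text
clock: 16.43
eef_pos: [0.6544, -0.2122, 0.1051]
orientation: [0.883, -0.469, 0.0, -0.0]
force: [4.3, -0.9, -1.9]
opening: 0.0546
```

```bash
python3 - <<'E'
from h import *
plan([.6548,-.2135,.11])
E
```

```text
t=16.43 pos [ 0.6544 -0.2122  0.1051] yaw -55.9 tilt 0.01 q6 35.8 q1 -20.1 F [ 4.3  -0.87 -1.94] M [-0.214 -0.805 -0.034] op 0.0546 -> t [ 0.05   0.017 -0.196]
```

>>> jog_arm(series=[{"tx":0,"ty":0,"tz":0,"rx":0,"ry":0,"rz":1,"hand":-1},{"tx":0,"ty":0,"tz":0,"rx":0,"ry":0,"rz":2,"hand":-1},{"tx":0,"ty":0,"tz":0,"rx":0,"ry":0,"rz":2,"hand":-1}])

```text
clock: 16.68
eef_pos: [0.6539, -0.2121, 0.1048]
orientation: [0.838, -0.546, -0.001, 0.0]
force: [-0.6, -0.5, -2.5]
opening: 0.0545
```

```bash
python3 - <<'E'
from h import *
plan([.6548,-.2135,.11])
E
```

```text
t=16.68 pos [ 0.6539 -0.2121  0.1048] yaw -66.2 tilt 0.08 q6 46.1 q1 -20.1 F [-0.62 -0.54 -2.46] M [ 0.153 -0.036 -0.094] op 0.0545 -> t [ 0.067 -0.008 -0.209]
```

>>> jog_arm(series=[{"tx":0,"ty":0,"tz":0,"rx":0,"ry":0,"rz":1,"hand":-1},{"tx":0,"ty":0,"tz":0,"rx":0,"ry":0,"rz":2,"hand":-1},{"tx":0,"ty":0,"tz":0,"rx":0,"ry":0,"rz":2,"hand":-1}])

```text
clock: 16.93
eef_pos: [0.6539, -0.212, 0.1046]
orientation: [0.788, -0.616, -0.001, 0.0]
force: [0.8, -0.5, -4.6]
opening: 0.0545
```

```bash
python3 - <<'E'
from h import *
plan([.6548,-.2135,.11])
E
```

```text
t=16.93 pos [ 0.6539 -0.212   0.1046] yaw -76.1 tilt 0.09 q6 56.0 q1 -20.1 F [ 0.78 -0.5  -4.64] M [ 0.247 -0.272 -0.255] op 0.0545 -> t [ 0.068 -0.019 -0.214]
```

>>> jog_arm(series=[{"tx":0,"ty":0,"tz":0,"rx":0,"ry":0,"rz":1,"hand":-1},{"tx":0,"ty":0,"tz":0,"rx":0,"ry":0,"rz":2,"hand":-1},{"tx":0,"ty":0,"tz":0,"rx":0,"ry":0,"rz":2,"hand":-1}])

```text
clock: 17.18
eef_pos: [0.6539, -0.212, 0.1046]
orientation: [0.732, -0.682, -0.001, 0.0]
force: [0.1, 0.5, -7.6]
opening: 0.0546
```

```bash
python3 - <<'E'
from h import *
plan([.6548,-.2135,.11])
s=snap('scene');u,v=300,125
cv2.imwrite('pics/sceneb.png',cv2.resize(s['color'][v-45:v+45,u-60:u+60],(800,600),interpolation=cv2.INTER_CUBIC))
E
```

```text
t=17.18 pos [ 0.6539 -0.212   0.1046] yaw -86.0 tilt 0.08 q6 65.9 q1 -20.1 F [ 0.07  0.5  -7.58] M [ 0.176 -0.152 -0.233] op 0.0546 -> t [ 0.062 -0.031 -0.215]
```

View pics/sceneb.png

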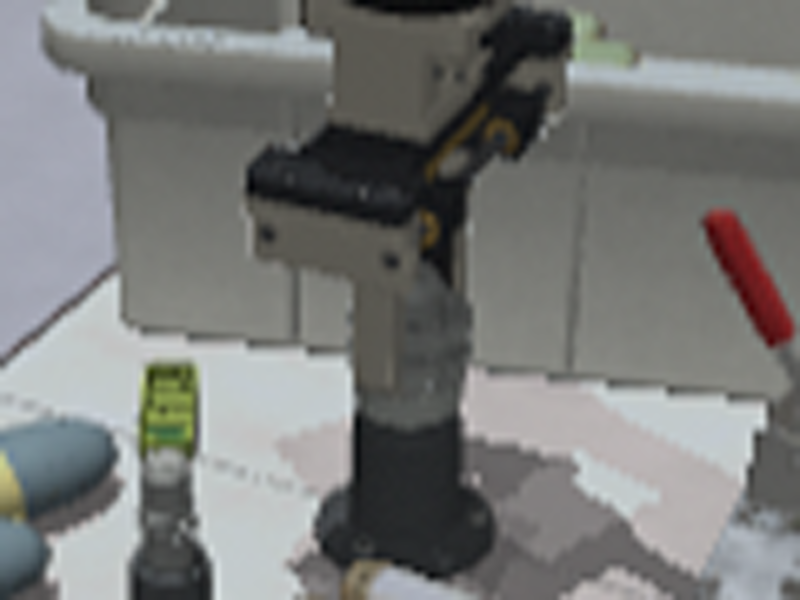

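>>> jog_arm(series=[{"tx":0,"ty":0,"tz":0.02,"rx":0,"ry":0,"rz":0.5,"hand":-1},{"tx":0,"ty":0,"tz":0.02,"rx":0,"ry":0,"rz":1,"hand":-1},{"tx":0,"ty":0,"tz":0.02,"rx":0,"ry":0,"rz":1,"hand":-1}])

```text
clock: 17.48
eef_pos: [0.6541, -0.2121, 0.1045]
orientation: [-0.702, 0.712, 0.0, -0.0]
force: [-0.5, 0.5, -7.0]
opening: 0.0546
```

```bash
python3 - <<'E'
from h import *
plan([.6548,-.2135,.11])
E
```

```text
t=17.48 pos [ 0.6541 -0.2121  0.1045] yaw -90.8 tilt 0.05 q6 70.7 q1 -20.1 F [-0.51  0.46 -6.95] M [ 0.166 -0.078  0.132] op 0.0546 -> t [ 0.056 -0.03  -0.219]
```

>>> jog_arm(series=[{"tx":0,"ty":0,"tz":0.0,"rx":0,"ry":0,"rz":0,"hand":-1},{"tx":0,"ty":0,"tz":0,"rx":0,"ry":0,"rz":0,"hand":-1}])

```text
clock: 17.65
eef_pos: [0.6541, -0.2121, 0.1046]
orientation: [-0.702, 0.712, 0.0, -0.0]
force: [0.3, 0.8, -8.3]
opening: 0.0544
```

```bash
python3 - <<'E'
from h import *
plan([.6548,-.2135,.11])
E
```

```text
t=17.65 pos [ 0.6541 -0.2121  0.1046] yaw -90.8 tilt 0.04 q6 70.7 q1 -20.1 F [ 0.29  0.79 -8.27] M [0.2   0.031 0.206] op 0.0544 -> t [ 0.057 -0.028 -0.217]
```

>>> jog_arm(series=[{"tx":0,"ty":0,"tz":0,"rx":0,"ry":0,"rz":0,"hand":0.4},{"tx":0,"ty":0,"tz":0,"rx":0,"ry":0,"rz":0,"hand":0.4},{"tx":0,"ty":0,"tz":0,"rx":0,"ry":0,"rz":0,"hand":0.4},{"tx":0,"ty":0,"tz":0,"rx":0,"ry":0,"rz":0,"hand":0.4}])

```text
clock: 17.98
eef_pos: [0.6546, -0.2123, 0.1056]
orientation: [-0.701, 0.713, -0.0, 0.0]
force: [-0.5, 0.2, -0.1]
opening: 0.065
```

```bash
python3 - <<'E'
from h import *
plan([.6548,-.2135,.11])
st,s,T=wristlook('w7.png')
plan([.6548,-.2135,.11])
E
```

```text
t=17.98 pos [ 0.6546 -0.2123  0.1056] yaw -91.0 tilt 0.06 q6 70.9 q1 -20.1 F [-0.52  0.24 -0.07] M [-0.036  0.026 -0.009] op 0.0650 -> t [ 0.047 -0.011 -0.175]
t=18.03 pos [ 0.6545 -0.2123  0.1055] yaw -91.0 tilt 0.05 q6 70.9 q1 -20.1 F [0.28 0.43 0.18] M [-0.02  -0.012  0.044] op 0.0651 -> t [ 0.048 -0.012 -0.181]
```

View pics/w7.png

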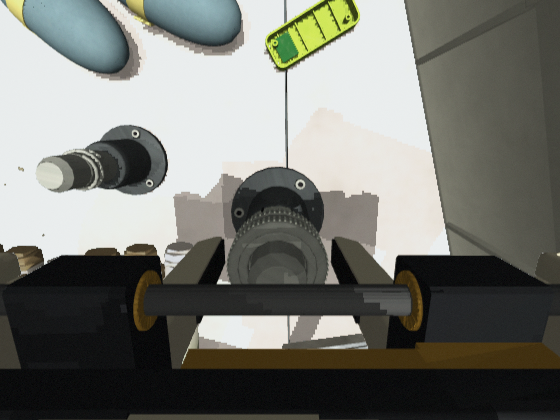

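>>> jog_arm(series=[{"tx":0,"ty":0,"tz":0,"rx":0,"ry":0,"rz":0,"hand":-1},{"tx":0,"ty":0,"tz":0,"rx":0,"ry":0,"rz":0,"hand":-1},{"tx":0,"ty":0,"tz":0,"rx":0,"ry":0,"rz":0,"hand":-1},{"tx":0,"ty":0,"tz":0,"rx":0,"ry":0,"rz":0,"hand":-1},{"tx":0,"ty":0,"tz":0,"rx":0,"ry":0,"rz":0,"hand":-1}], squeeze=20)

```text
clock: 18.45
eef_pos: [0.6544, -0.2121, 0.1051]
orientation: [-0.701, 0.714, -0.0, 0.0]
force: [-0.4, 1.6, 1.6]
opening: 0.0546
```

```bash
python3 - <<'E'
from h import *
plan([.6548,-.2135,.11])
E
```

```text
t=18.45 pos [ 0.6544 -0.2121  0.1051] yaw -91.0 tilt 0.01 q6 71.0 q1 -20.1 F [-0.41  1.65  1.55] M [0.271 0.017 0.049] op 0.0546 -> t [ 0.054 -0.019 -0.197]
```

>>> jog_arm(series=[{"tx":0,"ty":0,"tz":0.0,"rx":0,"ry":0,"rz":0.3,"hand":-1},{"tx":0,"ty":0,"tz":0.0,"rx":0,"ry":0,"rz":0.6,"hand":-1},{"tx":0,"ty":0,"tz":0.0,"rx":0,"ry":0,"rz":0.6,"hand":-1}])

```text
clock: 18.7
eef_pos: [0.6544, -0.2121, 0.1049]
orientation: [-0.681, 0.732, -0.0, 0.0]
force: [1.2, 0.6, 0.5]
opening: 0.0545
```

```bash
python3 - <<'E'
from h import *
plan([.6548,-.2135,.11])
E
```

```text
t=18.70 pos [ 0.6544 -0.2121  0.1049] yaw -94.1 tilt 0.00 q6 74.0 q1 -20.1 F [1.25 0.6  0.54] M [ 0.131 -0.175  0.289] op 0.0545 -> t [ 0.053 -0.021 -0.203]
```

>>> jog_arm(series=[{"tx":0,"ty":0,"tz":0.0,"rx":0,"ry":0,"rz":0.2,"hand":-1},{"tx":0,"ty":0,"tz":0.0,"rx":0,"ry":0,"rz":0.4,"hand":-1},{"tx":0,"ty":0,"tz":0.0,"rx":0,"ry":0,"rz":0.4,"hand":-1}])

```text
clock: 18.95
eef_pos: [0.6543, -0.2121, 0.1049]
orientation: [-0.668, 0.744, 0.0, 0.0]
force: [1.7, 1.2, 0.4]
opening: 0.0544
```

```bash
python3 - <<'E'
from h import *
plan([.6548,-.2135,.11])
E
```

```text
t=18.95 pos [ 0.6543 -0.2121  0.1049] yaw -96.1 tilt 0.00 q6 76.0 q1 -20.1 F [1.73 1.22 0.42] M [ 0.171 -0.186  0.386] op 0.0544 -> t [ 0.053 -0.024 -0.206]
```

>>> jog_arm(series=[{"tx":0,"ty":0,"tz":0,"rx":0,"ry":0,"rz":0,"hand":0.6},{"tx":0,"ty":0,"tz":0,"rx":0,"ry":0,"rz":0,"hand":0.6},{"tx":0,"ty":0,"tz":0,"rx":0,"ry":0,"rz":0,"hand":0.6},{"tx":0,"ty":0,"tz":0,"rx":0,"ry":0,"rz":0,"hand":0.6},{"tx":0,"ty":0,"tz":0,"rx":0,"ry":0,"rz":0,"hand":0.6},{"tx":0,"ty":0,"tz":-0.4,"rx":0,"ry":0,"rz":0,"hand":0.6},{"tx":0,"ty":0,"tz":-1.2,"rx":0,"ry":0,"rz":0,"hand":0.6},{"tx":0,"ty":0,"tz":-2.2,"rx":0,"ry":0,"rz":0,"hand":0.6},{"tx":0,"ty":0,"tz":-3.2,"rx":0,"ry":0,"rz":0,"hand":0.6},{"tx":0,"ty":0,"tz":-4,"rx":0,"ry":0,"rz":0,"hand":0.6},{"tx":0,"ty":0,"tz":-4,"rx":0,"ry":0,"rz":0,"hand":0.6}])

```text
clock: 19.87
eef_pos: [0.6554, -0.2126, 0.211]
orientation: [-0.669, 0.743, -0.003, 0.002]
force: [0.6, -0.2, -0.1]
opening: 0.0739
```

```bash
python3 - <<'E'
from h import *
plan([.6548,-.2135,.11])
for c,u,v in (('scene',300,140),('side',260,155)):
    s=snap(c);np.savez(c+'1.npz',**s)
    cv2.imwrite(f'pics/{c}c.png',cv2.resize(s['color'][v-45:v+45,u-60:u+60],(800,600),interpolation=cv2.INTER_CUBIC))
    X=cloud(s).reshape(-1,3);d=np.hypot(X[:,0]-.6545,X[:,1]+.212)
    w=X[(d>.017)&(d<.026)&(X[:,2]>.09)&(X[:,2]<.135)];print(c,'ring top',np.percentile(w[:,2],[50,75,90]).round(4))
st,s,T=wristlook('w8.png')
X=cloud(s,T).reshape(-1,3);d=np.hypot(X[:,0]-.6545,X[:,1]+.2125)
w=X[(d>.0175)&(d<.025)&(X[:,2]>.1)&(X[:,2]<.132)]
A=np.c_[w[:,:2]-[.6545,-.2125],np.ones(len(w))]
k=abs(w[:,2]-np.median(w[:,2]))<.004
print('wrist ring top',len(w),np.percentile(w[:,2],[25,50,75]).round(4),'plane',np.linalg.lstsq(A[k],w[k,2],rcond=None)[0].round(4))
E
```

```text
t=19.87 pos [ 0.6554 -0.2126  0.211 ] yaw -96.0 tilt 0.37 q6 76.0 q1 -20.1 F [ 0.58 -0.18 -0.07] M [ 0.007 -0.048  0.013] op 0.0739 -> t [0.032 0.047 4.041]
scene ring top [0.1096 0.1184 0.1194]
side ring top [0.1163 0.1195 0.1212]
wrist ring top 1252 [0.1181 0.1185 0.119 ] plane [-0.0012 -0.0006  0.1185]
```

View pics/scenec.png

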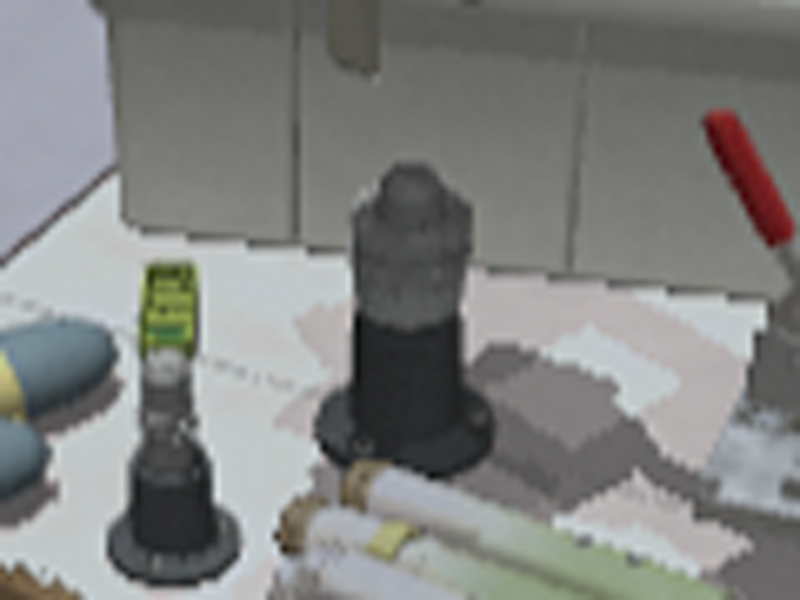

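View pics/w8.png

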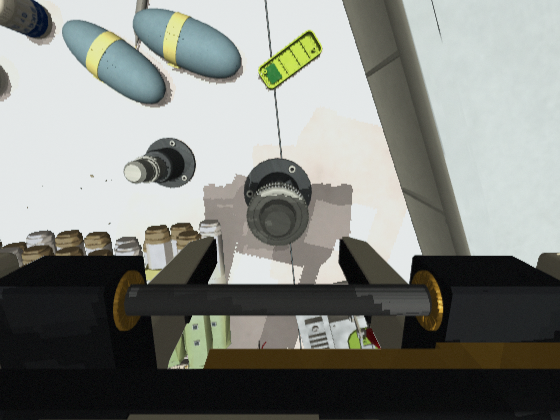

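```bash
python3 - <<'E'
from h import *
for c,cx,cy in (('scene',.655,-.209),('side',.658,-.209)):
    a=dict(np.load(c+'0.npz'));b=dict(np.load(c+'1.npz'))
    Xa=cloud(a).reshape(-1,3);Xb=cloud(b).reshape(-1,3)
    for X,n in ((Xa,'before'),(Xb,'after')):
        m=(np.hypot(X[:,0]-cx,X[:,1]-cy)<.04)&(X[:,2]>.085)
        Q=X[m]
        h,e=np.histogram(Q[:,2],np.arange(.085,.142,.002));print(c,n,[(round(float(x)*1000),int(k)) for x,k in zip(e,h) if k])
        t=Q[Q[:,2]>.132];print('  stud top',len(t),t.mean(0).round(4),np.median(t[:,2]).round(4))
st,s,T=wristlook('w9.png')
X=cloud(s,T).reshape(-1,3)
t=X[(np.hypot(X[:,0]-.6548,X[:,1]+.2134)<.06)&(X[:,2]>.1335)&(X[:,2]<.145)]
print('wrist stud',len(t),t.mean(0).round(4),np.median(t[:,2]),np.sort(t[:,2])[-10:].round(4),cv2.minEnclosingCircle(t[:,:2].astype(np.float32).copy()))
cx,cy=t[:,:2].mean(0); d=np.hypot(X[:,0]-cx,X[:,1]-cy)
for r0,r1 in ((.017,.02),(.02,.023),(.023,.026)):
    w=X[(d>r0)&(d<r1)&(X[:,2]>.11)&(X[:,2]<.126)];print(r0,len(w),np.median(w[:,2]).round(4))
w=X[(d<.008)&(X[:,2]>.125)&(X[:,2]<.145)];print('stud flat',np.median(w[:,2]).round(4),len(w))
print(env.observe()['eef_pos'])
E
```

```text
scene before [(85, 12), (87, 8), (89, 6), (91, 15), (93, 32), (95, 21), (97, 5), (99, 9), (101, 7), (103, 12), (105, 7), (107, 12), (109, 6), (111, 6), (113, 6), (115, 6), (117, 8), (119, 3), (121, 8), (123, 10), (125, 1), (127, 5), (129, 10), (131, 9), (133, 7), (135, 13), (137, 14), (139, 2)]
  stud top 41 [ 0.6533 -0.2083  0.136 ] 0.1366
scene after [(85, 8), (87, 8), (89, 6), (91, 10), (93, 5), (95, 11), (97, 11), (99, 15), (101, 16), (103, 8), (105, 13), (107, 10), (109, 7), (111, 7), (113, 16), (115, 14), (117, 46), (119, 36), (121, 10), (123, 6), (125, 5), (127, 7), (129, 7), (131, 12), (133, 7), (135, 13), (137, 13), (139, 2)]
  stud top 1164 [ 0.6457 -0.188   0.3567] 0.3696
side before [(85, 9), (87, 7), (89, 6), (91, 10), (93, 20), (95, 10), (97, 7), (99, 1), (101, 7), (103, 8), (105, 6), (107, 4), (109, 5), (111, 4), (113, 3), (115, 4), (117, 5), (119, 4), (121, 5), (123, 5), (125, 2), (127, 5), (129, 5), (131, 7), (133, 4), (135, 7), (137, 10), (139, 1)]
  stud top 28 [ 0.6572 -0.2062  0.1356] 0.1358
side after [(85, 8), (87, 3), (89, 4), (91, 7), (93, 5), (95, 7), (97, 7), (99, 8), (101, 8), (103, 9), (105, 9), (107, 6), (109, 5), (111, 8), (113, 7), (115, 14), (117, 21), (119, 22), (121, 9), (123, 4), (125, 4), (127, 3), (129, 6), (131, 7), (133, 2), (135, 7), (137, 9), (139, 4)]
  stud top 578 [ 0.6508 -0.1936  0.3705] 0.3742
wrist stud 723 [ 0.6554 -0.2136  0.1364] 0.13666327721300917 [0.1383 0.1383 0.1383 0.1383 0.1384 0.1384 0.1386 0.1388 0.1389 0.1389] ((0.6549440026283264, -0.2136678397655487), 0.013068890199065208)
0.017 365 0.1184
0.02 537 0.1185
0.023 628 0.1184
stud flat 0.137 299
[ 0.65402854 -0.21210571  0.20421841]
```

>>> jog_arm(series=[{"tx":0,"ty":0,"tz":1,"rx":0,"ry":0,"rz":0,"hand":0.6},{"tx":0,"ty":0,"tz":2,"rx":0,"ry":0,"rz":0,"hand":0.6},{"tx":0,"ty":0,"tz":3,"rx":0,"ry":0,"rz":0,"hand":0.6},{"tx":0,"ty":0,"tz":3.6,"rx":0,"ry":0,"rz":0,"hand":0.6},{"tx":0,"ty":0,"tz":3.97,"rx":0,"ry":0,"rz":0,"hand":0.6},{"tx":0,"ty":0,"tz":3.97,"rx":0,"ry":0,"rz":0,"hand":0.6},{"tx":0,"ty":0,"tz":3.97,"rx":0,"ry":0,"rz":0,"hand":0.6},{"tx":0,"ty":0,"tz":3.97,"rx":0,"ry":0,"rz":0,"hand":-1},{"tx":0,"ty":0,"tz":3.97,"rx":0,"ry":0,"rz":0,"hand":-1},{"tx":0,"ty":0,"tz":3.97,"rx":0,"ry":0,"rz":0,"hand":-1},{"tx":0,"ty":0,"tz":3.97,"rx":0,"ry":0,"rz":0,"hand":-1},{"tx":0,"ty":0,"tz":3.97,"rx":0,"ry":0,"rz":0,"hand":-1}], squeeze=25)

```text
clock: 21.07
eef_pos: [0.6547, -0.2122, 0.1067]
orientation: [-0.669, 0.743, -0.001, 0.0]
force: [0.3, 2.0, 5.7]
opening: 0.0545
```

```bash
python3 - <<'E'
from h import *
plan([.6548,-.2135,.11])
E
```

```text
t=21.07 pos [ 0.6547 -0.2122  0.1067] yaw -96.0 tilt 0.07 q6 76.0 q1 -20.1 F [0.32 1.96 5.66] M [ 0.351  0.045 -0.017] op 0.0545 -> t [ 0.052 -0.011 -0.133]
```

>>> jog_arm(series=[{"tx":0,"ty":0,"tz":-0.004,"rx":0,"ry":0,"rz":-0.5,"hand":-1},{"tx":0,"ty":0,"tz":-0.009,"rx":0,"ry":0,"rz":-1,"hand":-1},{"tx":0,"ty":0,"tz":-0.009,"rx":0,"ry":0,"rz":-1,"hand":-1}])

```text
clock: 21.32
eef_pos: [0.6547, -0.2122, 0.1069]
orientation: [-0.702, 0.713, -0.001, 0.0]
force: [-1.2, 1.8, 5.9]
opening: 0.0548
```

```bash
python3 - <<'E'
from h import *
plan([.6548,-.2135,.11])
E
```

```text
t=21.32 pos [ 0.6547 -0.2122  0.1069] yaw -90.9 tilt 0.07 q6 70.8 q1 -20.1 F [-1.19  1.82  5.87] M [0.256 0.175 0.106] op 0.0548 -> t [ 0.051 -0.006 -0.124]
```

>>> jog_arm(series=[{"tx":0,"ty":0,"tz":-0.004,"rx":0,"ry":0,"rz":-0.5,"hand":-1},{"tx":0,"ty":0,"tz":-0.009,"rx":0,"ry":0,"rz":-1,"hand":-1},{"tx":0,"ty":0,"tz":-0.009,"rx":0,"ry":0,"rz":-1,"hand":-1}])

```text
clock: 21.57
eef_pos: [0.6547, -0.2123, 0.1071]
orientation: [0.732, -0.681, 0.001, -0.0]
force: [-0.7, 0.5, 4.7]
opening: 0.0548
```

```bash
python3 - <<'E'
from h import *
plan([.6548,-.2135,.11])
E
```

```text
t=21.57 pos [ 0.6547 -0.2123  0.1071] yaw -85.9 tilt 0.08 q6 65.8 q1 -20.1 F [-0.72  0.45  4.7 ] M [0.192 0.007 0.069] op 0.0548 -> t [ 0.049 -0.002 -0.115]
```

>>> jog_arm(series=[{"tx":0,"ty":0,"tz":-0.008,"rx":0,"ry":0,"rz":-1,"hand":-1},{"tx":0,"ty":0,"tz":-0.018,"rx":0,"ry":0,"rz":-2,"hand":-1},{"tx":0,"ty":0,"tz":-0.018,"rx":0,"ry":0,"rz":-2,"hand":-1}])

```text
clock: 21.82
eef_pos: [0.6546, -0.2123, 0.1072]
orientation: [0.789, -0.614, 0.001, -0.0]
force: [1.8, -0.4, 4.8]
opening: 0.0546
```

```bash
python3 - <<'E'
from h import *
plan([.6548,-.2135,.11])
E
```

```text
t=21.82 pos [ 0.6546 -0.2123  0.1072] yaw -75.8 tilt 0.06 q6 55.7 q1 -20.1 F [ 1.79 -0.41  4.75] M [ 0.042 -0.086  0.226] op 0.0546 -> t [ 0.049  0.005 -0.111]
```

>>> jog_arm(series=[{"tx":0,"ty":0,"tz":-0.008,"rx":0,"ry":0,"rz":-1,"hand":-1},{"tx":0,"ty":0,"tz":-0.018,"rx":0,"ry":0,"rz":-2,"hand":-1},{"tx":0,"ty":0,"tz":-0.018,"rx":0,"ry":0,"rz":-2,"hand":-1}])

```text
clock: 22.07
eef_pos: [0.6546, -0.2123, 0.1076]
orientation: [0.839, -0.544, 0.0, -0.0]
force: [0.7, -0.6, 4.3]
opening: 0.0545
```

```bash
python3 - <<'E'
from h import *
plan([.6548,-.2135,.11])
E
```

```text
t=22.07 pos [ 0.6546 -0.2123  0.1076] yaw -66.0 tilt 0.05 q6 45.9 q1 -20.1 F [ 0.74 -0.58  4.33] M [ 0.014 -0.051  0.262] op 0.0545 -> t [ 0.047  0.011 -0.097]
```

>>> jog_arm(series=[{"tx":0,"ty":0,"tz":0,"rx":0,"ry":0,"rz":0,"hand":0.4},{"tx":0,"ty":0,"tz":0,"rx":0,"ry":0,"rz":0,"hand":0.4},{"tx":0,"ty":0,"tz":0,"rx":0,"ry":0,"rz":0,"hand":0.4},{"tx":0,"ty":0,"tz":0,"rx":0,"ry":0,"rz":0,"hand":0.4}])

```text
clock: 22.4
eef_pos: [0.6541, -0.2121, 0.1067]
orientation: [0.838, -0.546, -0.0, 0.0]
force: [-0.4, -0.2, -0.1]
opening: 0.0651
```

```bash
python3 - <<'E'
from h import *
plan([.6548,-.2135,.11])
st,s,T=wristlook('w10.png')
X=cloud(s,T).reshape(-1,3)
d=np.hypot(X[:,0]-.6552,X[:,1]+.2134)
w=X[(d>.019)&(d<.026)&(X[:,2]>.11)&(X[:,2]<.13)];print(len(w),np.median(w[:,2]).round(4))
plan([.6548,-.2135,.11])
E
```

```text
t=22.40 pos [ 0.6541 -0.2121  0.1067] yaw -66.2 tilt 0.03 q6 46.1 q1 -20.1 F [-0.42 -0.17 -0.14] M [-0.014 -0.006 -0.014] op 0.0651 -> t [ 0.06  -0.002 -0.131]
2304 0.1193
t=22.45 pos [ 0.6542 -0.2122  0.1068] yaw -66.1 tilt 0.03 q6 46.0 q1 -20.1 F [ 0.58 -0.03 -0.45] M [-0.002 -0.022  0.003] op 0.0650 -> t [ 0.059 -0.001 -0.13 ]
```

>>> jog_arm(series=[{"tx":0,"ty":0,"tz":0,"rx":0,"ry":0,"rz":0,"hand":-1},{"tx":0,"ty":0,"tz":0,"rx":0,"ry":0,"rz":0,"hand":-1},{"tx":0,"ty":0,"tz":0,"rx":0,"ry":0,"rz":0,"hand":-1},{"tx":0,"ty":0,"tz":0,"rx":0,"ry":0,"rz":0,"hand":-1},{"tx":0,"ty":0,"tz":0,"rx":0,"ry":0,"rz":0.7,"hand":-1},{"tx":0,"ty":0,"tz":0,"rx":0,"ry":0,"rz":1.4,"hand":-1},{"tx":0,"ty":0,"tz":0,"rx":0,"ry":0,"rz":2,"hand":-1},{"tx":0,"ty":0,"tz":0,"rx":0,"ry":0,"rz":2,"hand":-1},{"tx":0,"ty":0,"tz":0,"rx":0,"ry":0,"rz":2,"hand":-1},{"tx":0,"ty":0,"tz":0,"rx":0,"ry":0,"rz":2,"hand":-1},{"tx":0,"ty":0,"tz":0,"rx":0,"ry":0,"rz":2,"hand":-1}], squeeze=25)

```text
clock: 23.37
eef_pos: [0.6542, -0.212, 0.1067]
orientation: [0.788, -0.616, -0.0, -0.0]
force: [0.1, 1.5, -4.2]
opening: 0.0547
```

```bash
python3 - <<'E'
from h import *
plan([.6548,-.2135,.11])
E
```

```text
t=23.37 pos [ 0.6542 -0.212   0.1067] yaw -76.0 tilt 0.04 q6 55.9 q1 -20.1 F [ 0.1   1.53 -4.21] M [ 0.337 -0.023 -0.283] op 0.0547 -> t [ 0.064 -0.01  -0.132]
```

>>> jog_arm(series=[{"tx":0,"ty":0,"tz":0.005,"rx":0,"ry":0,"rz":0.5,"hand":-1},{"tx":0,"ty":0,"tz":0.009,"rx":0,"ry":0,"rz":1,"hand":-1},{"tx":0,"ty":0,"tz":0.009,"rx":0,"ry":0,"rz":1,"hand":-1},{"tx":0,"ty":0,"tz":0.009,"rx":0,"ry":0,"rz":1,"hand":-1},{"tx":0,"ty":0,"tz":0.009,"rx":0,"ry":0,"rz":1,"hand":-1}])

```text
clock: 23.78
eef_pos: [0.6543, -0.2121, 0.1067]
orientation: [0.761, -0.649, -0.0, -0.0]
force: [0.3, 0.6, -4.1]
opening: 0.0547
```

```bash
python3 - <<'E'
from h import *
plan([.6548,-.2135,.11])
E
```

```text
t=23.78 pos [ 0.6543 -0.2121  0.1067] yaw -81.0 tilt 0.02 q6 60.9 q1 -20.1 F [ 0.25  0.6  -4.09] M [ 0.313 -0.039 -0.235] op 0.0547 -> t [ 0.058 -0.012 -0.132]
```

>>> jog_arm(series=[{"tx":0,"ty":0,"tz":0.005,"rx":0,"ry":0,"rz":0.5,"hand":-1},{"tx":0,"ty":0,"tz":0.009,"rx":0,"ry":0,"rz":1,"hand":-1},{"tx":0,"ty":0,"tz":0.009,"rx":0,"ry":0,"rz":1,"hand":-1},{"tx":0,"ty":0,"tz":0.009,"rx":0,"ry":0,"rz":1,"hand":-1},{"tx":0,"ty":0,"tz":0.009,"rx":0,"ry":0,"rz":1,"hand":-1}])

```text
clock: 24.2
eef_pos: [0.6544, -0.2122, 0.1066]
orientation: [0.732, -0.682, 0.0, -0.0]
force: [1.2, 1.5, -4.5]
opening: 0.0546
```

```bash
python3 - <<'E'
from h import *
plan([.6548,-.2135,.11])
E
```

```text
t=24.20 pos [ 0.6544 -0.2122  0.1066] yaw -85.9 tilt 0.01 q6 65.8 q1 -20.1 F [ 1.24  1.46 -4.46] M [ 0.158 -0.236 -0.161] op 0.0546 -> t [ 0.052 -0.014 -0.136]
```

>>> jog_arm(series=[{"tx":0,"ty":0,"tz":0.002,"rx":0,"ry":0,"rz":0.2,"hand":-1},{"tx":0,"ty":0,"tz":0.004,"rx":0,"ry":0,"rz":0.4,"hand":-1},{"tx":0,"ty":0,"tz":0.006,"rx":0,"ry":0,"rz":0.6,"hand":-1}])

```text
clock: 24.45
eef_pos: [0.6544, -0.2122, 0.1065]
orientation: [0.713, -0.702, 0.0, 0.0]
force: [1.2, -0.0, -3.1]
opening: 0.0543
```

```bash
python3 - <<'E'
from h import *
plan([.6548,-.2135,.11])
E
```

```text
t=24.45 pos [ 0.6544 -0.2122  0.1065] yaw -89.1 tilt 0.01 q6 69.0 q1 -20.1 F [ 1.2  -0.01 -3.11] M [ 0.018 -0.157  0.517] op 0.0543 -> t [ 0.051 -0.016 -0.138]
```

>>> jog_arm(series=[{"tx":0,"ty":0,"tz":0.002,"rx":0,"ry":0,"rz":0.2,"hand":-1}])

```text
clock: 24.53
eef_pos: [0.6544, -0.2122, 0.1065]
orientation: [-0.706, 0.708, -0.0, -0.0]
force: [0.8, -0.8, -3.3]
opening: 0.0543
```

```bash
python3 - <<'E'
from h import *
plan([.6548,-.2135,.11])
E
```

```text
t=24.53 pos [ 0.6544 -0.2122  0.1065] yaw -90.1 tilt 0.01 q6 70.0 q1 -20.1 F [ 0.79 -0.83 -3.27] M [ 0.072 -0.156  0.52 ] op 0.0543 -> t [ 0.05  -0.018 -0.14 ]
```

>>> jog_arm(series=[{"tx":0,"ty":0,"tz":0.002,"rx":0,"ry":0,"rz":0.2,"hand":-1}])

```text
clock: 24.62
eef_pos: [0.6544, -0.2122, 0.1065]
orientation: [-0.7, 0.714, -0.0, 0.0]
force: [0.8, -0.0, -2.7]
opening: 0.0547
```

```bash
python3 - <<'E'
from h import *
plan([.6548,-.2135,.11])
E
```

```text
t=24.62 pos [ 0.6544 -0.2122  0.1065] yaw -91.1 tilt 0.02 q6 71.0 q1 -20.1 F [ 0.82 -0.01 -2.69] M [ 0.032 -0.235  0.587] op 0.0547 -> t [ 0.05  -0.018 -0.14 ]
```

>>> jog_arm(series=[{"tx":0,"ty":0,"tz":-0.01,"rx":0,"ry":0,"rz":-1,"hand":-1},{"tx":0,"ty":0,"tz":-0.02,"rx":0,"ry":0,"rz":-2,"hand":-1},{"tx":0,"ty":0,"tz":-0.03,"rx":0,"ry":0,"rz":-3,"hand":-1},{"tx":0,"ty":0,"tz":-0.03,"rx":0,"ry":0,"rz":-4,"hand":-1},{"tx":0,"ty":0,"tz":-0.03,"rx":0,"ry":0,"rz":-5,"hand":-1},{"tx":0,"ty":0,"tz":-0.03,"rx":0,"ry":0,"rz":-6,"hand":-1},{"tx":0,"ty":0,"tz":-0.03,"rx":0,"ry":0,"rz":-6,"hand":-1},{"tx":0,"ty":0,"tz":-0.03,"rx":0,"ry":0,"rz":-6,"hand":0.4},{"tx":0,"ty":0,"tz":-0.03,"rx":0,"ry":0,"rz":-6,"hand":0.4},{"tx":0,"ty":0,"tz":-0.03,"rx":0,"ry":0,"rz":-6,"hand":0.4},{"tx":0,"ty":0,"tz":-0.03,"rx":0,"ry":0,"rz":-6,"hand":0.4}])

```text
clock: 25.53
eef_pos: [0.6544, -0.2122, 0.1073]
orientation: [0.861, -0.509, 0.0, -0.0]
force: [-0.2, 0.1, -0.3]
opening: 0.0652
```

```bash
python3 - <<'E'
from h import *
z=[]
for i in range(4):
    st,s,T=wristlook('w11.png')
    X=cloud(s,T).reshape(-1,3)
    d=np.hypot(X[:,0]-.6552,X[:,1]+.2134)
    w=X[(d>.019)&(d<.026)&(X[:,2]>.11)&(X[:,2]<.13)];z.append((len(w),np.median(w[:,2]).round(4)))
print(z)
plan([.6548,-.2135,.11])
E
```

```text
[(2328, np.float64(0.1194)), (2323, np.float64(0.1194)), (2323, np.float64(0.1194)), (2308, np.float64(0.1195))]
t=25.73 pos [ 0.6543 -0.2122  0.1072] yaw -61.1 tilt 0.00 q6 41.0 q1 -20.1 F [-0.11 -0.04 -0.13] M [-0.048 -0.035 -0.036] op 0.0651 -> t [ 0.056  0.009 -0.113]
```

>>> jog_arm(series=[{"tx":0,"ty":0,"tz":0,"rx":0,"ry":0,"rz":0,"hand":-1},{"tx":0,"ty":0,"tz":0,"rx":0,"ry":0,"rz":0,"hand":-1},{"tx":0,"ty":0,"tz":0,"rx":0,"ry":0,"rz":0,"hand":-1},{"tx":0,"ty":0,"tz":0,"rx":0,"ry":0,"rz":0,"hand":-1},{"tx":0,"ty":0,"tz":0,"rx":0,"ry":0,"rz":0.2,"hand":-1},{"tx":0,"ty":0,"tz":0,"rx":0,"ry":0,"rz":0.4,"hand":-1},{"tx":0,"ty":0,"tz":0,"rx":0,"ry":0,"rz":0.6,"hand":-1}], squeeze=25)

```text
clock: 26.32
eef_pos: [0.6543, -0.2121, 0.1071]
orientation: [0.847, -0.531, -0.0, -0.0]
force: [2.4, 0.2, -0.2]
opening: 0.0544
```

```bash
python3 - <<'E'
from h import *
plan([.6548,-.2135,.11])
E
```

```text
t=26.32 pos [ 0.6543 -0.2121  0.1071] yaw -64.2 tilt 0.01 q6 44.1 q1 -20.1 F [ 2.42  0.2  -0.18] M [ 0.001 -0.053  0.138] op 0.0544 -> t [ 0.058  0.006 -0.117]
```

>>> jog_arm(series=[{"tx":0,"ty":0,"tz":0,"rx":0,"ry":0,"rz":0.2,"hand":-1},{"tx":0,"ty":0,"tz":0,"rx":0,"ry":0,"rz":0.4,"hand":-1},{"tx":0,"ty":0,"tz":0,"rx":0,"ry":0,"rz":0.6,"hand":-1},{"tx":0,"ty":0,"tz":0,"rx":0,"ry":0,"rz":0.8,"hand":-1}])

```text
clock: 26.65
eef_pos: [0.6543, -0.2121, 0.107]
orientation: [0.828, -0.56, -0.0, -0.0]
force: [0.2, 0.3, -2.1]
opening: 0.0543
```

```bash
python3 - <<'E'
from h import *
plan([.6548,-.2135,.11])
E
```

```text
t=26.65 pos [ 0.6543 -0.2121  0.107 ] yaw -68.1 tilt 0.01 q6 48.1 q1 -20.1 F [ 0.16  0.29 -2.09] M [ 0.011 -0.164  0.313] op 0.0543 -> t [ 0.058  0.002 -0.12 ]
```

>>> jog_arm(series=[{"tx":0,"ty":0,"tz":0,"rx":0,"ry":0,"rz":0.2,"hand":-1},{"tx":0,"ty":0,"tz":0,"rx":0,"ry":0,"rz":0.4,"hand":-1},{"tx":0,"ty":0,"tz":0,"rx":0,"ry":0,"rz":0.6,"hand":-1}])

```text
clock: 26.9
eef_pos: [0.6542, -0.2121, 0.1069]
orientation: [0.813, -0.582, -0.0, -0.0]
force: [0.7, 1.7, -3.1]
opening: 0.0539
```

```bash
python3 - <<'E'
from h import *
plan([.6548,-.2135,.11])
E
```

```text
t=26.90 pos [ 0.6542 -0.2121  0.1069] yaw -71.1 tilt 0.02 q6 51.1 q1 -20.1 F [ 0.73  1.71 -3.11] M [ 0.21  -0.131  0.271] op 0.0539 -> t [ 0.062 -0.002 -0.124]
```

>>> jog_arm(series=[{"tx":0,"ty":0,"tz":0,"rx":0,"ry":0,"rz":0,"hand":0.4},{"tx":0,"ty":0,"tz":0,"rx":0,"ry":0,"rz":0,"hand":0.4},{"tx":0,"ty":0,"tz":0,"rx":0,"ry":0,"rz":0,"hand":0.4},{"tx":0,"ty":0,"tz":0,"rx":0,"ry":0,"rz":0,"hand":0.4}])

```text
clock: 27.23
eef_pos: [0.6544, -0.2123, 0.1073]
orientation: [0.814, -0.581, 0.0, -0.0]
force: [0.2, 0.2, -0.5]
opening: 0.0649
```

```bash
cat > ht.py <<'E'
from h import *
z=[]
for i in range(4):
    st,s,T=wristlook('w12.png')
    X=cloud(s,T).reshape(-1,3)
    d=np.hypot(X[:,0]-.6552,X[:,1]+.2134)
    w=X[(d>.019)&(d<.026)&(X[:,2]>.11)&(X[:,2]<.13)]
    z.append((len(w),round(float(np.median(w[:,2])),5),round(float(w[abs(w[:,2]-.119)<.003,2].mean()),5)))
    k=X[(d<.008)&(X[:,2]>.125)&(X[:,2]<.145)]; z[-1]+=(len(k),round(float(np.median(k[:,2])),5))
print(z)
plan([.6548,-.2135,.11])
E
python3 ht.py
```

```text
[(2335, 0.1191, 0.11908, 414, 0.13694), (2335, 0.1191, 0.11908, 423, 0.13685), (2352, 0.11908, 0.11906, 421, 0.13693), (2326, 0.11911, 0.11907, 423, 0.13686)]
t=27.43 pos [ 0.6543 -0.2122  0.1072] yaw -71.0 tilt 0.01 q6 51.0 q1 -20.1 F [ 0.29  0.48 -0.47] M [-0.058  0.009 -0.003] op 0.0653 -> t [ 0.054 -0.001 -0.113]
```

>>> jog_arm(series=[{"tx":0,"ty":0,"tz":0,"rx":0,"ry":0,"rz":0,"hand":-1},{"tx":0,"ty":0,"tz":0,"rx":0,"ry":0,"rz":0,"hand":-1},{"tx":0,"ty":0,"tz":0,"rx":0,"ry":0,"rz":0,"hand":-1},{"tx":0,"ty":0,"tz":0,"rx":0,"ry":0,"rz":0,"hand":-1},{"tx":0,"ty":0,"tz":-0.01,"rx":0,"ry":0,"rz":-1,"hand":-1},{"tx":0,"ty":0,"tz":-0.02,"rx":0,"ry":0,"rz":-2,"hand":-1},{"tx":0,"ty":0,"tz":-0.03,"rx":0,"ry":0,"rz":-3,"hand":-1},{"tx":0,"ty":0,"tz":-0.03,"rx":0,"ry":0,"rz":-4,"hand":-1},{"tx":0,"ty":0,"tz":-0.03,"rx":0,"ry":0,"rz":-5,"hand":-1},{"tx":0,"ty":0,"tz":-0.03,"rx":0,"ry":0,"rz":-6,"hand":-1},{"tx":0,"ty":0,"tz":-0.03,"rx":0,"ry":0,"rz":-7,"hand":-1},{"tx":0,"ty":0,"tz":-0.03,"rx":0,"ry":0,"rz":-7,"hand":-1}], squeeze=25)

```text
clock: 28.43
eef_pos: [0.6543, -0.2122, 0.1078]
orientation: [0.952, -0.307, -0.0, 0.0]
force: [0.3, 0.8, -0.8]
opening: 0.0546
```

>>> jog_arm(series=[{"tx":0,"ty":0,"tz":0,"rx":0,"ry":0,"rz":0,"hand":0.4},{"tx":0,"ty":0,"tz":0,"rx":0,"ry":0,"rz":0,"hand":0.4},{"tx":0,"ty":0,"tz":0,"rx":0,"ry":0,"rz":0,"hand":0.4},{"tx":0,"ty":0,"tz":0,"rx":0,"ry":0,"rz":0,"hand":0.4}])

```text
clock: 28.77
eef_pos: [0.6544, -0.2122, 0.1079]
orientation: [0.951, -0.31, 0.0, 0.0]
force: [0.7, -0.1, -0.4]
opening: 0.0652
```

```bash
python3 ht.py
```

```text
[(2343, 0.11964, 0.11961, 440, 0.13688), (2349, 0.11966, 0.1196, 438, 0.13695), (2343, 0.11968, 0.11966, 443, 0.1369), (2342, 0.11963, 0.11958, 443, 0.1369)]
t=28.97 pos [ 0.6543 -0.2122  0.1079] yaw -36.1 tilt 0.00 q6 16.0 q1 -20.1 F [-0.53  0.24  0.21] M [-0.016 -0.007  0.027] op 0.0650 -> t [ 0.046  0.031 -0.084]
```

>>> jog_arm(series=[{"tx":0,"ty":0,"tz":0,"rx":0,"ry":0,"rz":0,"hand":-1},{"tx":0,"ty":0,"tz":0,"rx":0,"ry":0,"rz":0,"hand":-1},{"tx":0,"ty":0,"tz":0,"rx":0,"ry":0,"rz":0,"hand":-1},{"tx":0,"ty":0,"tz":0,"rx":0,"ry":0,"rz":0,"hand":-1},{"tx":0,"ty":0,"tz":0,"rx":0,"ry":0,"rz":1,"hand":-1},{"tx":0,"ty":0,"tz":0,"rx":0,"ry":0,"rz":2,"hand":-1},{"tx":0,"ty":0,"tz":0,"rx":0,"ry":0,"rz":3,"hand":-1},{"tx":0,"ty":0,"tz":0,"rx":0,"ry":0,"rz":4,"hand":-1},{"tx":0,"ty":0,"tz":0.005,"rx":0,"ry":0,"rz":5,"hand":-1},{"tx":0,"ty":0,"tz":0.01,"rx":0,"ry":0,"rz":5.5,"hand":-1},{"tx":0,"ty":0,"tz":0.015,"rx":0,"ry":0,"rz":6,"hand":-1}], squeeze=25)

```text
clock: 29.88
eef_pos: [0.6543, -0.2121, 0.1075]
orientation: [0.838, -0.546, -0.0, -0.0]
force: [0.6, -0.8, 0.3]
opening: 0.0541
```

>>> jog_arm(series=[{"tx":0,"ty":0,"tz":0.003,"rx":0,"ry":0,"rz":0.3,"hand":-1},{"tx":0,"ty":0,"tz":0.006,"rx":0,"ry":0,"rz":0.6,"hand":-1},{"tx":0,"ty":0,"tz":0.009,"rx":0,"ry":0,"rz":0.9,"hand":-1},{"tx":0,"ty":0,"tz":0.012,"rx":0,"ry":0,"rz":1.2,"hand":-1},{"tx":0,"ty":0,"tz":0.014,"rx":0,"ry":0,"rz":1.4,"hand":-1},{"tx":0,"ty":0,"tz":0.015,"rx":0,"ry":0,"rz":1.6,"hand":-1}])

```text
clock: 30.38
eef_pos: [0.6543, -0.2121, 0.1071]
orientation: [0.798, -0.602, -0.0, -0.0]
force: [-0.1, 1.5, 1.3]
opening: 0.0545
```

```bash
python3 - <<'E'
from h import *
plan([.6548,-.2135,.11])
E
```

```text
t=30.38 pos [ 0.6543 -0.2121  0.1071] yaw -74.1 tilt 0.01 q6 54.0 q1 -20.1 F [-0.09  1.53  1.29] M [0.191 0.033 0.335] op 0.0545 -> t [ 0.061 -0.003 -0.114]
```

>>> jog_arm(series=[{"tx":0,"ty":0,"tz":0,"rx":0,"ry":0,"rz":0,"hand":0.4},{"tx":0,"ty":0,"tz":0,"rx":0,"ry":0,"rz":0,"hand":0.4},{"tx":0,"ty":0,"tz":0,"rx":0,"ry":0,"rz":0,"hand":0.4},{"tx":0,"ty":0,"tz":0,"rx":0,"ry":0,"rz":0,"hand":0.4}])

```text
clock: 30.72
eef_pos: [0.6543, -0.2123, 0.1071]
orientation: [0.798, -0.602, 0.0, 0.0]
force: [-0.8, 1.1, 0.3]
opening: 0.0646
```

```bash
python3 ht.py
```

```text
[(2325, 0.119, 0.11898, 413, 0.13689), (2330, 0.11897, 0.11895, 414, 0.13688), (2340, 0.11895, 0.11893, 417, 0.13694), (2345, 0.11894, 0.11891, 417, 0.1369)]
t=30.92 pos [ 0.6543 -0.2122  0.1071] yaw -74.0 tilt 0.00 q6 54.0 q1 -20.1 F [-0.95  0.08  0.27] M [-0.031  0.007 -0.063] op 0.0652 -> t [ 0.054 -0.005 -0.116]
```

>>> jog_arm(series=[{"tx":0,"ty":0,"tz":0,"rx":0,"ry":0,"rz":0,"hand":0.7},{"tx":0,"ty":0,"tz":0,"rx":0,"ry":0,"rz":0,"hand":0.7},{"tx":0,"ty":0,"tz":0,"rx":0,"ry":0,"rz":0,"hand":0.7},{"tx":0,"ty":0,"tz":-0.4,"rx":0,"ry":0,"rz":0,"hand":0.7},{"tx":0,"ty":0,"tz":-1.2,"rx":0,"ry":0,"rz":0,"hand":0.7},{"tx":0,"ty":0,"tz":-2.2,"rx":0,"ry":0,"rz":0,"hand":0.7},{"tx":0,"ty":0,"tz":-3.2,"rx":0,"ry":0,"rz":0,"hand":0.7},{"tx":0,"ty":0,"tz":-4,"rx":0,"ry":0,"rz":0,"hand":0.7},{"tx":0,"ty":0,"tz":-4.4,"rx":0,"ry":0,"rz":0,"hand":0.7},{"tx":0,"ty":0,"tz":-4.4,"rx":0,"ry":0,"rz":0,"hand":0.7},{"tx":0,"ty":0,"tz":-4.4,"rx":0,"ry":0,"rz":0,"hand":0.7}])

```text
clock: 31.83
eef_pos: [0.6543, -0.2122, 0.2169]
orientation: [0.798, -0.602, 0.0, -0.0]
force: [-0.3, -0.7, -0.0]
opening: 0.079
```

```bash
python3 ht.py; python3 - <<'E'
from h import *
s=snap('scene','scene_end.png')
u,v=300,140
cv2.imwrite('pics/scened.png',cv2.resize(s['color'][v-45:v+45,u-60:u+60],(800,600),interpolation=cv2.INTER_CUBIC))
for l in ('tape_roll','screw_dish'):
    print(l,eyes.mark_of(l,'scene')[:1])
E
```

```text
[(1216, 0.11904, 0.11904, 270, 0.13697), (1215, 0.11902, 0.11904, 278, 0.13691), (1228, 0.11904, 0.11902, 277, 0.13686), (1220, 0.1191, 0.11907, 277, 0.13699)]
t=32.03 pos [ 0.6539 -0.2121  0.2155] yaw -74.0 tilt 0.12 q6 54.0 q1 -20.1 F [-0.83 -0.6  -0.43] M [-0.003 -0.001 -0.022] op 0.0791 -> t [ 0.07  -0.025  4.218]
tape_roll [{'location': [354.5, 237.8], 'p': 0.91}]
screw_dish [{'location': [359.7, 218.5], 'p': 0.97}]
```

View pics/scened.png

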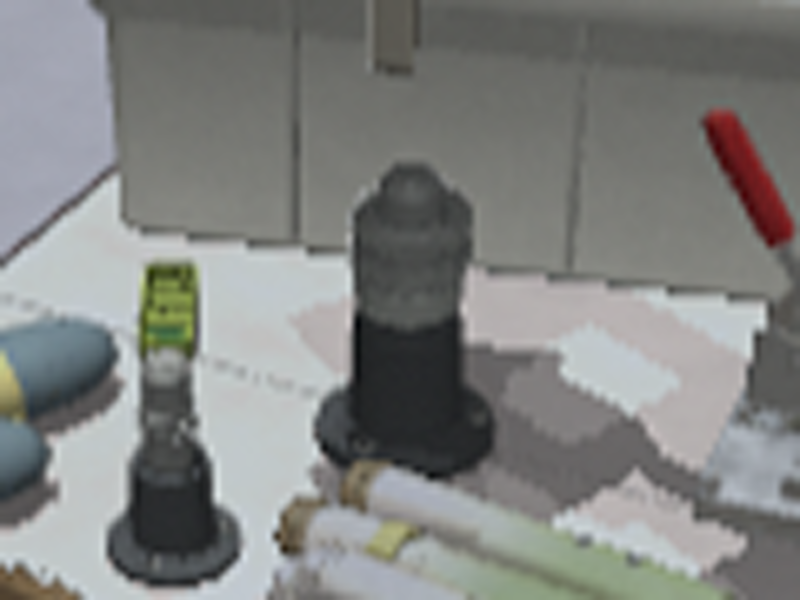

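```bash
python3 -c "
from bench import job,env
print(job.close_job(), env.observe()['clock'])"
```

```text
the job is handed in; nothing more can be done
the job is handed in; nothing more can be done
```

The steel ring gauge is screwed onto the larger stand, sitting level on the washer and released. I handed the job in at about 32 s of the allowed 72 s. The hand-in gives no verdict, so the washer force below is my own estimate.

**What I did:** I gripped the steel ring (not the turquoise one), set it over the stud, and turned it clockwise about 0.61 of a turn in net from first contact with the thread.

**Correction on the way:** My first tightening went about 22° further and probably pressed the washer nearly flat. The torque readings taken at standstill misled me because friction in the held ring distorted them. I loosened the ring until it was free, measured its height there, and retightened it while reading the torque in motion.

**Last checks:**
- **Washer force:** the turning torque was about 0.33 N m, and the ring top sits about 0.65 mm below its free height on the washer. Together these suggest 13–19 N, inside the 6–26 N band.
- **Disagreement:** comparing the washer's height before the job with the nearly flat state suggests about 0.95 mm of compression (19 N). That is higher than the other estimate, but still in range.
- **Position and bystanders:** the ring measured level when I checked it after the first tightening, and it looks level and centred in the final picture. The gripper is clear, about 0.1 m above. The tape roll and screw dish are detected within a few pixels of where they started.

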